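# Hang the bag bracket level on the packing post

### The arm

A 6-joint arm with a two-finger parallel gripper is mounted at the origin on the work surface. World frame = base frame: x ahead of the robot, y to its left, z up, the work surface at z = 0. Lengths are in m, angles in rad, forces in N, time in s.
With the tool pointing down it reaches from about 0.25 to 0.775 m from the base axis. Payload 4 kg.
Tool frame: the origin (TCP) lies between the finger pads; the fingertips stand 14 mm ahead of it and the grasp point (between the pads) lies 5 mm behind it; z points along the fingers, y is the direction in which the jaws open and shut (so a half turn about z gives the same grasp; the last joint's range is limited). The gripper opens to 94 mm and grips with 3 to 60 N. Pads are 16 mm wide; open, the fingers measure 119 mm over their backs; the gripper's body (75 mm by 177 mm) begins 78 mm behind the grasp point.
Start: joints at [-1.442, 0.087, 1.371, -0, 1.684, -0.103], TCP at [0.126, -0.535, 0.22] pointing down, gripper open.
Joint ranges: [-3.1, 3.1], [-0.76, 2.03], [0.27, 2.55], [-1.08, 4.22], [0.17, 2.65], [-2.57, 2.57]. Speed limits (rad/s): [2.79, 2.79, 3.14, 3.14, 3.14, 3.14].

### API

Orientations are given as [roll, pitch, yaw] about the fixed x, y, z axes, in that order (R = Rz(yaw) Ry(pitch) Rx(roll)).
In Python, from bench import robot, cams, spotter gives the robot as it stands.
- The arm moves only by the shell command python3 -m inch 'ROWS'. ROWS is JSON, a list of rows, each an object of numbers: "grip": the opening, from 0 (shut) to 1 (fully open); "dx", "dy", "dz": the shift along the tool's x, y, z in units of 25 mm (1.0 is 25 mm); "rx", "ry", "rz": the turn, a rotation vector about the tool's x, y, z in units of 5 degrees (1.0 is 5 degrees). A call has 1 to 12 rows; each row shifts and turns the pose as measured when the row begins, along the tool's axes as they then stand; what a row does not reach is not made up. A row lasts 1/8 s, in which the tool goes at most 62.5 mm and 10.7 degrees, less where a joint would pass 70% of its speed; a pose out of reach is approached as far as the arm can. A call is refused whole if a number of a shift passes 1 or a number of a turn 1, either way. A call with a gripper value outside its range is refused whole. The fingers move at their own pace and stop on an object; the grip force is fixed at half the most. Time passes only in rows, so rows that do not move let the fingers close. It gives the time, the measured TCP pose, the force and the opening at its end, in the units of the state.
- robot.get_obs(): the state, without advancing time (a new reading comes with each control period).
- cams.snapshot(name): name is "scene" or "side" or "wrist"; returns a dict with "frame" (420x560x3 uint8, red, green, blue), "intrinsics" (3x3 intrinsics, pixels), "eye" and "orientation" of the camera in the world. Camera axes: x right, y up, looking along -z (the intrinsics and any distortion apply to the point x, -y, -z); pixel columns grow to the right and rows downward; lengths in m; the calibration is good to about 2 mm. A picture is of the moment at which its call begins. There is no depth.
- robot.close_job(): hands the job in, once; it reports no verdict.
Trained networks look in a picture, given as the dict that the camera call returned (one of the last four; its "shot" number tells which), for a name from the list of things; names that differ only in an ending like _2 or _b are one class to them, and where a whole thing is asked for, a point or a joint stands for the part that bears it (a point fixed in the world has none). Each returns a list of dicts, best first, with "score" (0 to 1); they miss things now and then, are a little off and sometimes report something else, mostly with a low value. They report only what shows in the picture. A call takes as long as a camera call. They do not tell look-alikes from the thing itself.
- spotter.regions_of(picture, query): "pixels" (420x560 bool, what is visible of it) and "extent" ([left, top, right, bottom] in pixels, round what is visible of it).
- spotter.place_of(picture, query): "pixel" ([column, row] in pixels: a listed point, or the origin of a listed thing).
The state is a dict: "time": time; "joint_positions": joint angles; "qvel": joint speeds; "joint_torque": joint torques, N m; "tool_pos": TCP position; "ee_rot": TCP orientation; "wrist_force": force on the tool from outside, world axes, zero at the start; "wrist_torque": the same for the moment, N m; "width": finger opening in m.
Only numpy, scipy, OpenCV 4.12 (cv2) and the standard library are available. Lean on these libraries where they do the work, as an engineer would, in place of code of your own. Each camera call takes 0.05 s, during which the arm holds its last target.

### The job

Hang the bag bracket on the brass pin of the packing post by the one hole that makes it hang level, pushed right back against the pin's thick collar, and let go of it there. Where the pin sits on its post is only roughly known, so feel for the hole gently: never push the bracket on the post with more than about 20 N, do not tip the bracket over, and leave the cups, the jar and the bowl where they are.

Things in the scene. Friction and masses are not known exactly. Their poses are not given: they have to be found in the camera images.
- bracket: Loose bag bracket standing on its foot. Blue metal plate 6 thick (x), 90 wide (y), z 8 to 108, on a steel foot 50 (x) x 90 (y) x 8 high, green grip strip on top. Three round 10 mm holes pass through the plate along x. Origin: centre of the foot's underside; z up, x normal to the plate. 0.37 kg without horns, centred at y 0; 0.69 kg with them, centre of mass then about 50 below the hole row.
- grip (a point): Middle of the green grip strip along the bracket's top edge, at bracket y 0, z 126. The strip is 10 thick (x), 90 wide (y), z 108 to 140: pinch it across its thickness from above, anywhere along its width.
- horns (a joint): Pair of steel bag horns with red ball ends, one on each face of the plate, reaching 98 from an axle at bracket y 0, z 24; 0.32 kg, centre of mass about 48 from the axle. They flop freely: their weight rests them on a stop on one side or the other, 80 degrees from upright. Value in rad: about +1.4 = they stick out to the bracket's -y side, -1.4 = to its +y side. Leave them so.
- hole_plus (a point): Centre of the bracket's hole at bracket y +22, z 84, in the plate's mid-plane.
- hole_middle (a point): Centre of the bracket's hole at bracket y 0, z 84, in the plate's mid-plane.
- hole_minus (a point): Centre of the bracket's hole at bracket y -22, z 84, in the plate's mid-plane.
- stand: Packing post, fixed: base plate 130 (x) x 110 (y) x 10; aluminium post 24 x 24 at stand x 18 to 42, y -12 to 12, top at z 158. A level brass pin points from it along the stand's -x: a thick collar, 16 in diameter, front face at x -18, then the thin pin. With the plate against the collar its mid-plane is at stand x -21. Origin: centre of the base's underside; z up.
- pin_nominal (a point): Nominal place of the thin pin's tip: stand x -52, y 0, z 150. Pin 7 in diameter, flat-ended, 34 long from collar to tip, rigid. It was set by hand: the real pin lies up to 5.5 mm off nominal in the stand's y, and up to 5.5 mm in z; x is right. This reading does not show the offset.
- cups: Bystander: loose stack of red cups, upside down, 90 in diameter, 150 high. Origin: centre of its underside.
- jar: Bystander: loose amber glass jar with green lid, 84 in diameter, 120 high. Origin: centre of its underside.
- bowl: Bystander: loose white bowl, 170 in diameter, 80 high. Origin: centre of its underside.
There are look-alikes about, which are no part of the job. Leave any orange or pink look-alike of the bracket alone.

How it is judged:
On the way, in this order (a step that is already met when the one before it is completed fails the run):
1. the bracket is lifted off the bench, held upright (height (world z) of bracket above 0.02 m and angle between bracket's own z axis and vertical below 0.3 rad), for 0.1 s.
2. the pin is through the levelling hole (the one on the horns' side) and the plate is back against the collar (((value of joint horns below -1.2 rad and x of hole_plus in the frame of stand between -0.027 and -0.016 m and y of hole_plus in the frame of stand between -0.011 and 0.011 m and z of hole_plus in the frame of stand between 0.137 and 0.163 m) or (value of joint horns above 1.2 rad and x of hole_minus in the frame of stand between -0.027 and -0.016 m and y of hole_minus in the frame of stand between -0.011 and 0.011 m and z of hole_minus in the frame of stand between 0.137 and 0.163 m))), for 0.1 s.
At the end, for the whole second after the job is handed in: The bracket hangs freely and at rest on the pin by the hole on the side where its horns stick out, upright within 0.1 rad (5.7 degrees), its plate within 6 mm of the collar-seated place along the pin, the horns still against their stop; the bystanders stand where they were (((value of joint horns below -1.2 rad and x of hole_plus in the frame of stand between -0.027 and -0.016 m and y of hole_plus in the frame of stand between -0.011 and 0.011 m and z of hole_plus in the frame of stand between 0.137 and 0.163 m) or (value of joint horns above 1.2 rad and x of hole_minus in the frame of stand between -0.027 and -0.016 m and y of hole_minus in the frame of stand between -0.011 and 0.011 m and z of hole_minus in the frame of stand between 0.137 and 0.163 m)) and angle between bracket's own z axis and vertical below 0.1 rad and contact force between bracket and stand above 3 N and linear speed of bracket below 0.02 m/s and contact force between bracket and the fingers below 0.1 N); the robot touches nothing.
It fails at once if the bracket is pushed on the post or its pin with more than 20 N (contact force between bracket and stand above 20 N).
It fails at once if the bracket is tipped over (angle between bracket's own z axis and vertical above 0.9 rad).
It fails at once if the cups moved by more than 20 mm (distance of cups from where it was at the start of the episode above 0.02 m).
It fails at once if the jar moved by more than 20 mm (distance of jar from where it was at the start of the episode above 0.02 m).
It fails at once if the bowl moved by more than 20 mm (distance of bowl from where it was at the start of the episode above 0.02 m).
It also fails if it takes over 72 s, if anything falls off the work surface, if the arm or the gripper's body presses on something with over 40 N, if the wrist force passes 120 N, or if a joint passes its speed limit or range.

## Working session

There is one attempt and no reset: what is moved stays moved. The work goes in short steps, Python scripts to look and compute and a shell command to move; the robot and the scene stay as the last step left them, time stands still between calls to the robot, and variables do not carry over. Pictures are saved under pics/ and viewed, and the job is handed in when it is done.

```bash
ls; mkdir -p pics
cat > h.py <<'E'
import numpy as np, cv2, json
from bench import robot, cams, spotter
from scipy.spatial.transform import Rotation as R
def rot(o):
    o=np.array(o,float)
    if o.shape==(3,3): return o
    if o.shape==(4,): raise Exception('quat')
    return R.from_euler('xyz',o).as_matrix()
def ray(p,px):
    K=np.array(p['intrinsics']);d=np.linalg.inv(K)@np.array([px[0],px[1],1.]);d=np.array([d[0],-d[1],-d[2]])
    d=rot(p['orientation'])@d; return np.array(p['eye']),d/np.linalg.norm(d)
def proj(p,X):
    c=rot(p['orientation']).T@(np.array(X,float)-np.array(p['eye']));q=np.array(p['intrinsics'])@np.array([c[0],-c[1],-c[2]]);return q[:2]/q[2]
def tri(obs):
    A=np.zeros((3,3));b=np.zeros(3)
    for p,px in obs:
        e,d=ray(p,px);M=np.eye(3)-np.outer(d,d);A+=M;b+=M@e
    X=np.linalg.solve(A,b)
    return X,[np.round(proj(p,X)-np.array(px),1).tolist() for p,px in obs]
def onz(p,px,z):
    e,d=ray(p,px);return e+d*(z-e[2])/d[2]
def save(p,name,crop=None,s=1):
    f=p['frame'][:,:,::-1]
    if crop: f=f[crop[1]:crop[3],crop[0]:crop[2]]
    if s!=1:f=cv2.resize(f,None,fx=s,fy=s,interpolation=cv2.INTER_CUBIC)
    cv2.imwrite('pics/'+name,f)
E
python3 - <<'E'
from h import *
for n in ['scene','side','wrist']:
    p=cams.snapshot(n); save(p,n+'0.png')
    print(n,p.keys(),p['eye'],p['orientation'],p['intrinsics'])
    for q in ['bracket','grip','horns','hole_plus','hole_middle','hole_minus','stand','pin_nominal','cups','jar','bowl']:
        try:
            print(q,[(np.round(r['pixel'],1).tolist(),round(r['score'],2)) for r in spotter.place_of(p,q)], [(np.round(r['extent']).tolist(),round(r['score'],2)) for r in spotter.regions_of(p,q)] if q in('bracket','stand') else '')
        except Exception as e: print(q,e)
print(robot.get_obs())
E
```

```text
pics
scene dict_keys(['frame', 'intrinsics', 'eye', 'orientation', 'shot']) [1.11685111 0.20955905 1.05468321] [ 0.56177836 -0.01421058  1.95027618] [[382.71429471   0.         275.92739657]
 [  0.         382.71429471 211.49281296]
 [  0.           0.           1.        ]]
bracket [([326.2, 191.5], 0.85), ([366.5, 214.1], 0.67), ([331.9, 235.8], 0.65), ([277.9, 242.9], 0.65)] [([261.0, 211.0, 292.0, 255.0], 0.86), ([354.0, 182.0, 382.0, 226.0], 0.73), ([316.0, 207.0, 355.0, 247.0], 0.66), ([311.0, 158.0, 340.0, 202.0], 0.58)]
grip [([373.0, 190.8], 0.77), ([340.3, 214.1], 0.74), ([330.5, 169.0], 0.66), ([282.8, 222.9], 0.66)] 
horns it knows: bowl, bracket, cups, grip, hole_middle, hole_minus, hole_plus, jar, pin_nominal, stand
hole_plus [([322.6, 179.5], 0.92), ([344.8, 222.1], 0.87), ([372.7, 194.4], 0.84), ([271.3, 222.4], 0.69)] 
hole_middle [([371.9, 198.8], 0.74), ([327.0, 173.8], 0.72), ([282.1, 229.4], 0.63), ([337.6, 223.2], 0.56), ([328.3, 236.9], 0.39)] 
hole_minus [([364.0, 204.1], 0.87), ([330.6, 218.2], 0.86), ([285.3, 231.9], 0.76), ([335.4, 169.0], 0.69)] 
stand [([
[... 2172 characters left out ...]
wl [] 
{'time': 1.95, 'joint_positions': array([-1.44211644e+00,  8.72385986e-02,  1.37073488e+00, -1.49721832e-05,
        1.68361440e+00, -1.03134584e-01]), 'qvel': array([-1.24401095e-03,  1.96386960e-04, -1.08876730e-03,  7.15175246e-04,
        3.46665305e-04,  6.55409353e-05]), 'joint_torque': array([-1.36881521e-03, -3.40035439e+01, -3.02587616e+01,  7.16592302e-02,
        2.39095447e-02,  8.27289767e-06]), 'tool_pos': array([ 0.12633136, -0.5352959 ,  0.21946704]), 'ee_rot': array([3.14158944e+00, 1.52890312e-05, 2.31812784e-01]), 'wrist_force': array([ 0.28271014,  0.81107804, -0.23217627]), 'wrist_torque': array([-0.0068446 , -0.06527903, -0.00639392]), 'width': 0.094308693022073}
```

View pics/scene0.png

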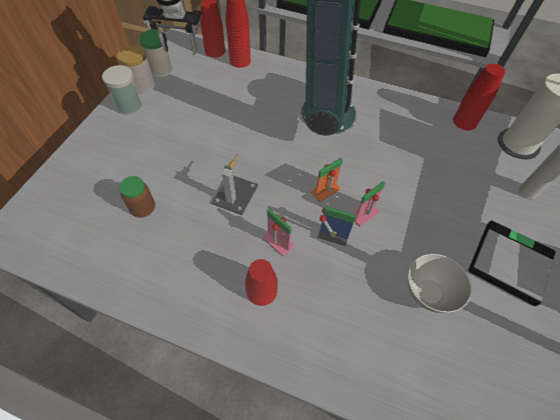

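View pics/side0.png

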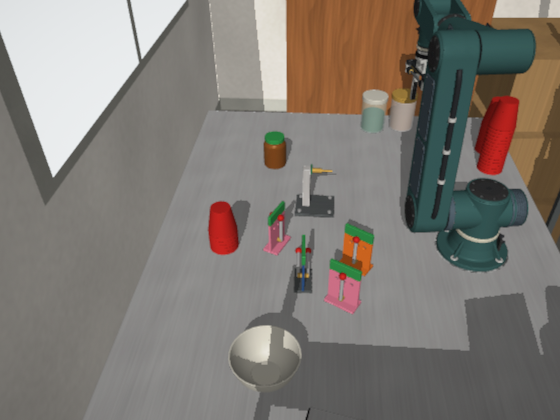

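Run:
```python
import cv2
a=cv2.imread('pics/scene0.png')[140:265,200:400]; cv2.imwrite('pics/sc_crop0.png',cv2.resize(a,None,fx=4,fy=4,interpolation=2))
a=cv2.imread('pics/side0.png')[160:325,230:400]; cv2.imwrite('pics/si_crop0.png',cv2.resize(a,None,fx=3.6,fy=3.6,interpolation=2))
```

```text
(no output)
```

View pics/sc_crop0.png

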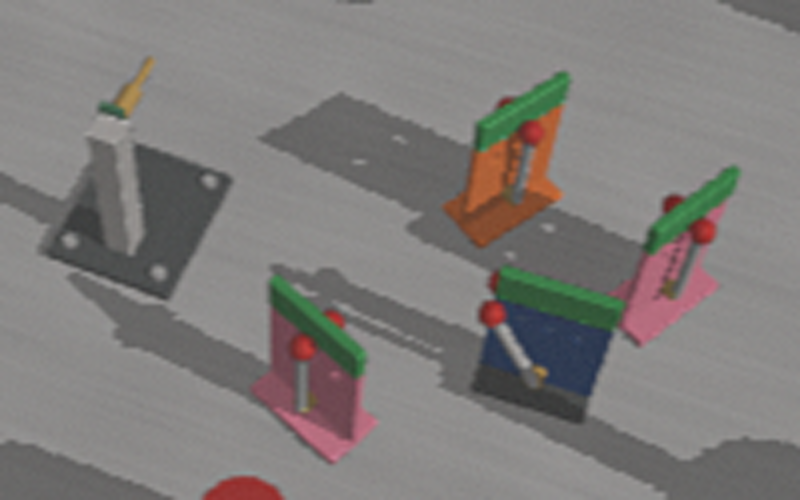

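View pics/si_crop0.png

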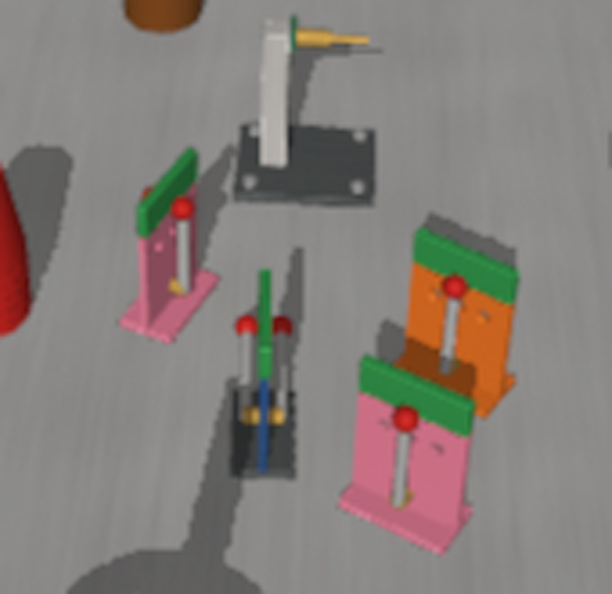

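```bash
cat >> h.py <<'E'
SC=dict(eye=[1.11685111,0.20955905,1.05468321],orientation=[0.56177836,-0.01421058,1.95027618],intrinsics=[[382.71429471,0,275.92739657],[0,382.71429471,211.49281296],[0,0,1]])
SI=dict(eye=[0.47715949,1.1841696,1.06135973],orientation=[0.88434837,0.01114232,-3.0632298],intrinsics=[[504.50224084,0,281.97437727],[0,504.50224084,217.0953288],[0,0,1]])
E
python3 - <<'E'
from h import *
P=dict(origin=((331.9,235.8),(298.2,281.5)),grip=((340.3,214.1),(302.1,250.4)),plus=((344.8,222.1),(302.1,261.9)),mid=((337.6,223.2),(304.3,255.8)),minus=((330.6,218.2),(304.5,251.9)),
stand=((231.8,193.8),(314.7,204.3)),pin=((238.1,156.5),(331.8,172.1)),
horntipL=((200+490/4,140+313/4),(230+282/3.6,160+325/3.6)),
horntipR=((200+490/4,140+313/4),(230+246/3.6,160+325/3.6)),
hornax=((200+538/4,140+375/4),(230+250/3.6,160+415/3.6)),
cups=((264,288.7),(223.9,245.5)),bowl=((429.4,290.1),(263.1,375.9)),
orange=((326.2,191.5),(356,265.1)),pinkA=((366.5,214.1),(342,303)),pinkB=((277.9,242.9),(277.9,242.8)))
for k,(a,b) in P.items():
    X,r=tri([(SC,a),(SI,b)]);print(k,np.round(X,4),r)
E
```

```text
origin [ 5.171e-01  1.764e-01 -1.000e-04] [[0.3, 1.7], [1.5, -1.2]]
grip [0.5094 0.1806 0.1245] [[0.2, 1.0], [0.8, -0.7]]
plus [0.5099 0.1985 0.0964] [[0.0, 0.2], [0.2, -0.1]]
mid [0.5106 0.1763 0.0914] [[-0.4, -2.3], [-1.9, 1.6]]
minus [0.507  0.1546 0.0906] [[-0.1, -0.6], [-0.5, 0.4]]
stand [ 0.484  -0.1861 -0.0028] [[0.0, 0.0], [0.0, -0.0]]
pin [ 0.4332 -0.1756  0.139 ] [[-0.0, -0.2], [-0.1, 0.1]]
horntipL [0.4996 0.129  0.0701] [[-0.3, -1.8], [-1.4, 1.2]]
horntipR [0.5198 0.1358 0.0847] [[0.3, 1.8], [1.4, -1.3]]
hornax [0.5172 0.1801 0.0251] [[0.1, 0.3], [0.2, -0.2]]
cups [0.7566 0.0457 0.0039] [[0.2, 1.1], [0.8, -0.6]]
bowl [0.5832 0.4922 0.0015] [[0.7, 2.3], [2.3, -1.6]]
orange [ 0.3545  0.1043 -0.0005] [[-0.1, -0.4], [-0.3, 0.3]]
pinkA [0.3959 0.2548 0.0029] [[0.1, 0.5], [0.4, -0.4]]
pinkB [ 5.956e-01  2.380e-02 -4.000e-04] [[-0.2, -1.1], [-0.8, 0.7]]
```

Run:
```python
from h import *
p=cams.snapshot('scene'); save(p,'sc1.png',(300,190,400,260),8)
s=cams.snapshot('side'); save(s,'si1.png',(270,220,350,310),6)
save(s,'si1st.png',(280,155,360,225),8)
save(p,'sc1st.png',(200,145,280,220),8)
```

```text
(no output)
```

View pics/sc1.png

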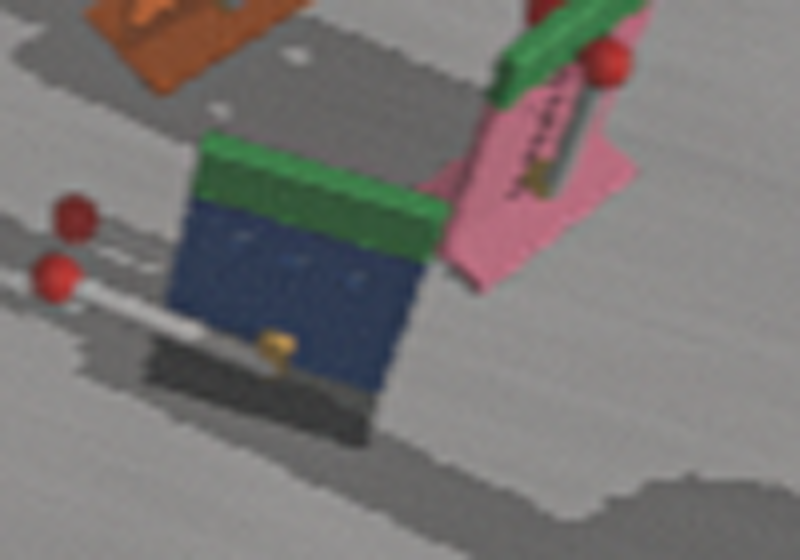

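View pics/si1.png

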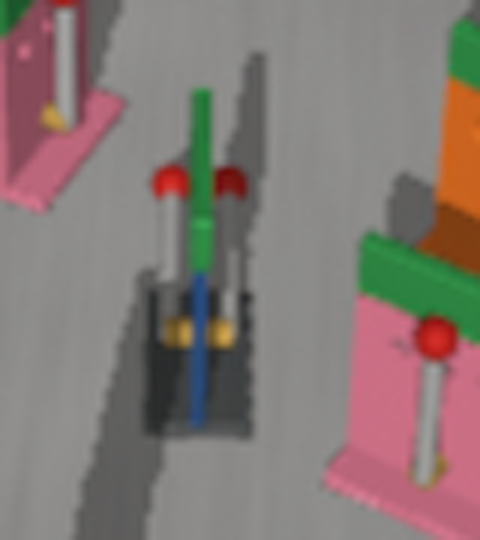

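View pics/si1st.png

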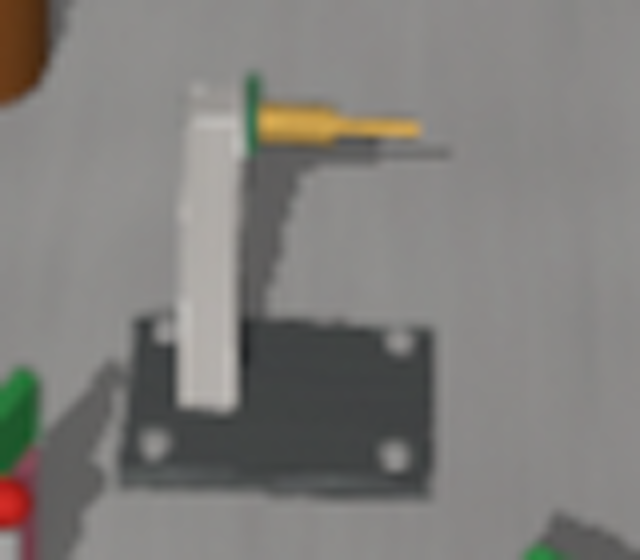

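View pics/sc1st.png

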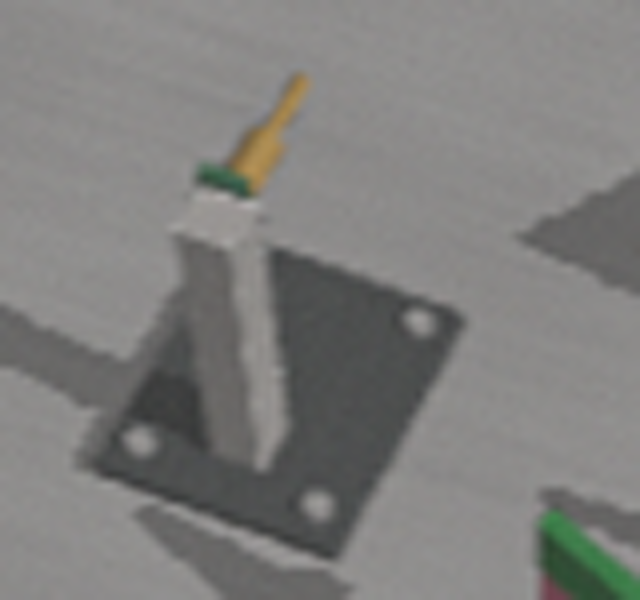

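Run:
```python
from h import *
P=dict(tip=((200+305/8,145+77/8),(280+420/8,155+128/8)),
thin0=((200+274/8,145+122/8),(280+337/8,155+128/8)),
collfar=((200+241/8,145+176/8),(280+258/8,155+122/8)),
posttopfrontcorner=((200+230/8,145+245/8),(280+190/8,155+120/8)),
)
T={}
for k,(a,b) in P.items():
    X,r=tri([(SC,a),(SI,b)]);T[k]=X;print(k,np.round(X,4),r)
sc=[onz(SC,(200+a/8,145+b/8),.01) for a,b in ((465,318),(335,557),(80,462))]
si=[onz(SI,(280+a/8,155+b/8),.01) for a,b in ((135,317),(433,328),(432,484),(122,480))]
for n,c in (('sc',sc),('si',si)):
    for x in c: print(n,np.round(x[:2],4))
scr=[onz(SC,(200+a/8,145+b/8),.012) for a,b in ((420,322),(319,505),(139,440))]
sir=[onz(SI,(280+a/8,155+b/8),.012) for a,b in ((165,332),(400,342),(395,455),(154,444))]
for n,c in (('sc',scr),('si',sir)):
    for x in c: print(n,'bolt',np.round(x[:2],4))
d=T['tip']-T['collfar'];print('pin yaw',np.degrees(np.arctan2(d[1],d[0])))
# bracket: grip strip ends, foot edge
B=dict(gt_m=((300+205/8,190+133/8),(270+202/6,220+92/6)),gt_p=((300+445/8,190+205/8),(270+203/6,220+217/6)),
 ball1=((300+57/8,190+278/8),(270+170/6,220+182/6)),ball2=((300+75/8,190+218/8),(270+231/6,220+182/6)))
for k,(a,b) in B.items():
    X,r=tri([(SC,a),(SI,b)]);print(k,np.round(X,4),r)
```

```text
tip [ 0.4307 -0.1762  0.1437] [[0.0, 0.1], [0.0, -0.0]]
thin0 [ 0.4618 -0.1739  0.1471] [[0.2, 1.2], [0.8, -0.9]]
collfar [ 0.4932 -0.1724  0.1502] [[0.2, 1.4], [0.9, -1.0]]
posttopfrontcorner [ 0.5224 -0.1634  0.153 ] [[0.1, 0.3], [0.2, -0.2]]
sc [ 0.4243 -0.1153]
sc [ 0.5529 -0.1169]
sc [ 0.5507 -0.2319]
si [ 0.5473 -0.2204]
si [ 0.4183 -0.2206]
si [ 0.4188 -0.1135]
si [ 0.5464 -0.1079]
sc bolt [ 0.4347 -0.1313]
sc bolt [ 0.5339 -0.1325]
sc bolt [ 0.533  -0.2137]
si bolt [ 0.5336 -0.2077]
si bolt [ 0.4325 -0.207 ]
si bolt [ 0.4342 -0.1292]
si bolt [ 0.5343 -0.13  ]
pin yaw -176.57196245228968
gt_m [0.5084 0.1342 0.1373] [[0.1, 0.6], [0.5, -0.4]]
gt_p [0.5051 0.2212 0.1397] [[0.0, 0.1], [0.1, -0.1]]
ball1 [0.5258 0.0926 0.0389] [[-0.0, -0.0], [-0.0, 0.0]]
ball2 [0.4963 0.0898 0.0376] [[-0.0, -0.2], [-0.2, 0.2]]
```

The four bracket-likes in the scene view are orange (326,191), pink (366,214), pink (278,243) and blue (332,236). The blue one fits the description, and the crop confirms it has a blue plate, dark foot and green strip. Its horns have dropped to the world −y side, so the −y hole is the levelling one. The pin sits at about (0.431, −0.175, 0.145) and points along world −x. I'll move off now, turning the tool to yaw 90° as it goes.

```bash
python3 -m inch '[{"grip":1,"dx":0.67,"dy":-0.74,"dz":-1,"rz":-1},{"dx":0.73,"dy":-0.68,"dz":-1,"rz":-1},{"dx":0.79,"dy":-0.61,"dz":-1,"rz":-1},{"dx":0.84,"dy":-0.54,"rz":-1},{"dx":0.88,"dy":-0.47,"rz":-1},{"dx":0.92,"dy":-0.39,"rz":-1},{"dx":0.95,"dy":-0.3,"rz":-1},{"dx":0.98,"dy":-0.2,"rz":-1},{"dx":1,"dy":-0.1,"rz":-1},{"dx":1,"rz":-1},{"dx":1,"dy":0.1,"rz":-1},{"dx":1,"dy":0.1,"rz":-1}]'
```

```text
invalid input at $[0]: expected keys grip, dx, dy, dz, rx, ry, rz
```

```bash
python3 -m inch '[{"grip":1,"dx":0.67,"dy":-0.74,"dz":-1,"rx":0,"ry":0,"rz":-1},{"grip":1,"dx":0.73,"dy":-0.68,"dz":-1,"rx":0,"ry":0,"rz":-1},{"grip":1,"dx":0.79,"dy":-0.61,"dz":-1,"rx":0,"ry":0,"rz":-1},{"grip":1,"dx":0.84,"dy":-0.54,"dz":0,"rx":0,"ry":0,"rz":-1},{"grip":1,"dx":0.88,"dy":-0.47,"dz":0,"rx":0,"ry":0,"rz":-1},{"grip":1,"dx":0.92,"dy":-0.39,"dz":0,"rx":0,"ry":0,"rz":-1},{"grip":1,"dx":0.95,"dy":-0.3,"dz":0,"rx":0,"ry":0,"rz":-1},{"grip":1,"dx":0.98,"dy":-0.2,"dz":0,"rx":0,"ry":0,"rz":-1},{"grip":1,"dx":1,"dy":-0.1,"dz":0,"rx":0,"ry":0,"rz":-1},{"grip":1,"dx":1,"dy":0,"dz":0,"rx":0,"ry":0,"rz":-1},{"grip":1,"dx":1,"dy":0.1,"dz":0,"rx":0,"ry":0,"rz":-1},{"grip":1,"dx":1,"dy":0.1,"dz":0,"rx":0,"ry":0,"rz":-1}]'
```

```text
time: 3.55
tool_pos: [0.274, -0.265, 0.2978]
ee_rot: [3.138, 0.001, 1.31]
wrist_force: [0.0, 0.1, -0.4]
width: 0.0941
```

```bash
python3 -m inch '[{"grip":1,"dx":0.26,"dy":0.97,"dz":0,"rx":0,"ry":0,"rz":-1},{"grip":1,"dx":0.17,"dy":0.98,"dz":0,"rx":0,"ry":0,"rz":-1},{"grip":1,"dx":0.1,"dy":1,"dz":0,"rx":0,"ry":0,"rz":-1},{"grip":1,"dx":0,"dy":1,"dz":0,"rx":0,"ry":0,"rz":0},{"grip":1,"dx":0,"dy":0.8,"dz":0,"rx":0,"ry":0,"rz":0},{"grip":1,"dx":0,"dy":0,"dz":0,"rx":0,"ry":0,"rz":0}]'
python3 - <<'E'
from h import *
p=cams.snapshot('wrist'); save(p,'w1.png')
import pickle; pickle.dump({k:p[k] for k in('eye','orientation','intrinsics','frame')},open('w1.pkl','wb'))
print(p['eye'],p['orientation'])
for q in ['pin_nominal','stand']: print(q,[(np.round(r['pixel'],1).tolist(),round(r['score'],2)) for r in spotter.place_of(p,q)])
E
```

```text
time: 4.3
tool_pos: [0.3981, -0.2617, 0.2997]
ee_rot: [3.137, 0.005, 1.585]
wrist_force: [-0.6, -0.7, -0.1]
width: 0.0941
[ 0.3952823  -0.19019674  0.46403426] [-0.25442702 -0.00397079  0.01548733]
pin_nominal [([315.6, 108.1], 0.72)]
stand [([340.9, 115.0], 0.72)]
```

View pics/w1.png

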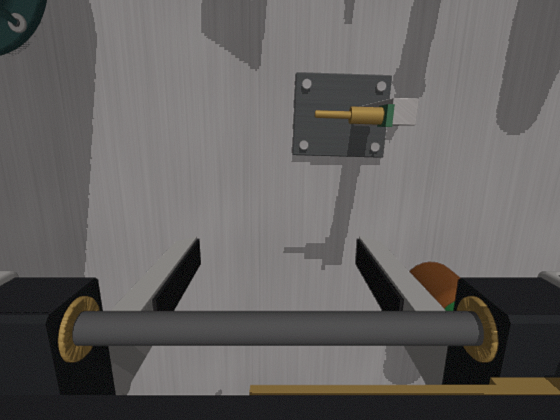

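The wrist view shows the pin tip at (316,114), the collar at (352–384,115), and the base bolts at (307,85), (381,87), (303,146) and (375,147).

Run:
```python
from h import *
import pickle
p=pickle.load(open('w1.pkl','rb'))
save(p,'w1c.png',(280,60,430,170),5)
```

```text
(no output)
```

View pics/w1c.png

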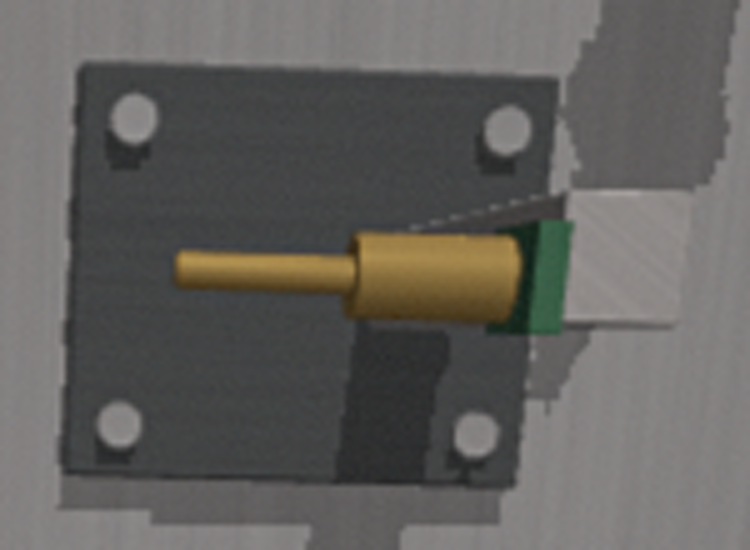

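Run:
```python
from h import *
import pickle
p=pickle.load(open('w1.pkl','rb'))
f=lambda a,b:(280+a/5,60+b/5)
print('corners z.01',[np.round(onz(p,f(a,b),.01)[:2],4).tolist() for a,b in((80,64),(558,78),(62,472),(514,487))])
print('bolts z.013',[np.round(onz(p,f(a,b),.013)[:2],4).tolist() for a,b in((134,118),(508,130),(120,424),(475,436))])
print('posttop .158',[np.round(onz(p,f(a,b),.158)[:2],4).tolist() for a,b in((570,190),(692,190),(680,326),(562,326))])
for z in(.142,.146,.15): print(z,[np.round(onz(p,f(a,b),z)[:2],4).tolist() for a,b in((178,269),(350,274),(517,278))])
w=(p,f(178,269));a=(SC,(200+305/8,145+77/8));b=(SI,(280+420/8,155+128/8))
for o in([w,a,b],[w,a],[w,b]):print(np.round(tri(o)[0],4),tri(o)[1])
w=(p,f(350,274));a=(SC,(200+274/8,145+122/8));b=(SI,(280+337/8,155+128/8))
for o in([w,a,b],[w,a],[w,b]):print(np.round(tri(o)[0],4),tri(o)[1])
```

```text
corners z.01 [[0.4205, -0.1193], [0.5485, -0.1207], [0.4186, -0.2269], [0.5475, -0.2292]]
bolts z.013 [[0.4351, -0.1329], [0.5355, -0.1343], [0.4343, -0.2131], [0.5341, -0.2149]]
posttop .158 [[0.5028, -0.1624], [0.5252, -0.1621], [0.5261, -0.1862], [0.5039, -0.1865]]
0.142 [[0.4334, -0.1767], [0.4671, -0.1772], [0.4998, -0.1774]]
0.146 [[0.4329, -0.1769], [0.4662, -0.1773], [0.4985, -0.1776]]
0.15 [[0.4325, -0.1771], [0.4653, -0.1775], [0.4972, -0.1777]]
[ 0.4317 -0.1762  0.1442] [[-1.5, -0.7], [-0.1, 0.2], [-0.3, -0.2]]
[ 0.4325 -0.1761  0.146 ] [[-0.4, -0.8], [-0.3, 0.0]]
[ 0.432  -0.1767  0.1434] [[-1.3, -0.2], [-0.4, -0.1]]
[ 0.4632 -0.1753  0.1471] [[-2.6, -2.3], [-0.4, 1.4], [0.3, -1.1]]
[ 0.4635 -0.1757  0.1537] [[-0.9, -2.2], [-0.7, 0.0]]
[ 0.4656 -0.1769  0.1421] [[-1.5, -0.2], [-0.4, -0.1]]
```

```bash
python3 -m inch '[{"grip":1,"dx":1,"dy":0.4,"dz":0,"rx":0,"ry":0,"rz":0},{"grip":1,"dx":1,"dy":0.4,"dz":0,"rx":0,"ry":0,"rz":0},{"grip":1,"dx":1,"dy":0.4,"dz":0,"rx":0,"ry":0,"rz":0},{"grip":1,"dx":1,"dy":0.4,"dz":0,"rx":0,"ry":0,"rz":0},{"grip":1,"dx":1,"dy":0.4,"dz":0,"rx":0,"ry":0,"rz":0},{"grip":1,"dx":1,"dy":0.4,"dz":0,"rx":0,"ry":0,"rz":0},{"grip":1,"dx":1,"dy":0.4,"dz":0,"rx":0,"ry":0,"rz":0},{"grip":1,"dx":1,"dy":0.4,"dz":0,"rx":0,"ry":0,"rz":0},{"grip":1,"dx":1,"dy":0.4,"dz":0,"rx":0,"ry":0,"rz":0},{"grip":1,"dx":1,"dy":0.4,"dz":0,"rx":0,"ry":0,"rz":0},{"grip":1,"dx":1,"dy":0.4,"dz":0,"rx":0,"ry":0,"rz":0},{"grip":1,"dx":0.6,"dy":0,"dz":0,"rx":0,"ry":0,"rz":0}]'
python3 -m inch '[{"grip":1,"dx":1,"dy":0,"dz":0,"rx":0,"ry":0,"rz":0},{"grip":1,"dx":0.7,"dy":0,"dz":0,"rx":0,"ry":0,"rz":0},{"grip":1,"dx":0,"dy":0,"dz":0,"rx":0,"ry":0,"rz":0}]'
python3 - <<'E'
from h import *
p=cams.snapshot('wrist'); save(p,'w2.png')
import pickle; pickle.dump({k:p[k] for k in('eye','orientation','intrinsics','frame')},open('w2.pkl','wb'))
print(p['eye'],p['orientation'])
for q in ['grip','bracket']: print(q,[(np.round(r['pixel'],1).tolist(),round(r['score'],2)) for r in spotter.place_of(p,q)])
E
```

```text
time: 5.95
tool_pos: [0.4995, 0.031, 0.3031]
ee_rot: [3.13, 0.011, 1.566]
wrist_force: [1.3, -0.6, -0.2]
width: 0.094
time: 6.32
tool_pos: [0.4982, 0.0739, 0.3035]
ee_rot: [3.129, 0.013, 1.565]
wrist_force: [-0.4, -0.3, -0.6]
width: 0.0939
[0.49561274 0.146657   0.46725276] [-0.26203629 -0.01159061 -0.00423898]
grip [([362.3, 237.5], 0.9), ([287.8, 95.8], 0.85), ([146.2, 171.3], 0.75), ([167.4, 16.7], 0.56)]
bracket [([281.4, 101.4], 0.97), ([200.0, 48.6], 0.74), ([342.8, 206.6], 0.74), ([182.6, 158.1], 0.73), ([285.1, 94.7], 0.16)]
```

View pics/w2.png

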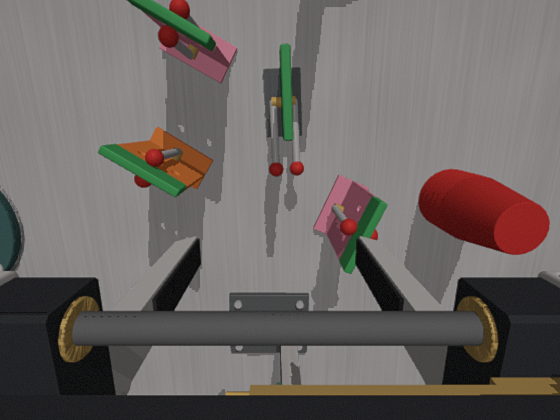

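The blue bracket's green strip runs from (285,45) to (288,139), and its horns point down the image toward −y.

Run:
```python
from h import *
import pickle
p=pickle.load(open('w2.pkl','rb'))
g=cv2.cvtColor(p['frame'],cv2.COLOR_RGB2HSV)
m=((g[...,0]>50)&(g[...,0]<75)&(g[...,1]>120))[30:150,265:305]
ys,xs=np.nonzero(m);print(xs.min()+265,xs.max()+265,ys.min()+30,ys.max()+30)
for r in(50,70,90,110,130,137):
    x=xs[ys==r-30]+265
    print(r,x.min(),x.max(),np.round(onz(p,(x.min(),r+.5),.14)[:2],4),np.round(onz(p,(x.max()+1,r+.5),.14)[:2],4))
top,bot=(285.5,ys.min()+30),(288,ys.max()+31)
print(onz(p,top,.14),onz(p,bot,.14))
w=p
for n,a,b,c in(('m',(300+205/8,190+133/8),(270+202/6,220+92/6),bot),('p',(300+445/8,190+205/8),(270+203/6,220+217/6),top)):
    print(n,np.round(tri([(SC,a),(SI,b),(w,c)])[0],4),tri([(SC,a),(SI,b),(w,c)])[1])
# desired tool rotation delta
q=R.from_euler('xyz',robot.get_obs()['ee_rot']);
d=q.inv()*R.from_euler('xyz',[np.pi,0,np.pi/2+0.015]);print('rotvec units',np.degrees(d.as_rotvec())/5)
```

```text
280 292 44 139
50 281 289 [0.5029 0.2144] [0.5114 0.2144]
70 280 290 [0.5019 0.1969] [0.5124 0.1969]
90 281 291 [0.5028 0.1789] [0.5135 0.1789]
110 282 291 [0.5038 0.1603] [0.5137 0.1603]
130 283 292 [0.5048 0.1411] [0.5148 0.1411]
137 284 292 [0.5058 0.1343] [0.5149 0.1342]
[0.50709731 0.21999847 0.14      ] [0.50982264 0.13177469 0.14      ]
m [0.5089 0.1331 0.137 ] [[-0.3, 0.7], [0.3, -0.6], [-1.0, -1.5]]
p [0.5059 0.2208 0.1397] [[-0.2, 0.3], [-0.2, -0.2], [-1.3, -0.8]]
rotvec units [ 0.1420376   0.14822517 -0.26114021]
```

```bash
python3 -m inch '[{"grip":1,"dx":1,"dy":0.15,"dz":0,"rx":0.14,"ry":0.15,"rz":-0.5},{"grip":1,"dx":1,"dy":0.15,"dz":0.5,"rx":0,"ry":0,"rz":0},{"grip":1,"dx":1,"dy":0.15,"dz":1,"rx":0,"ry":0,"rz":0},{"grip":1,"dx":0.22,"dy":0,"dz":1,"rx":0,"ry":0,"rz":0},{"grip":1,"dx":0,"dy":0,"dz":1,"rx":0,"ry":0,"rz":0},{"grip":1,"dx":0,"dy":0,"dz":0,"rx":0,"ry":0,"rz":0}]'
python3 - <<'E'
from h import *
q=R.from_euler('xyz',robot.get_obs()['ee_rot']);
d=q.inv()*R.from_euler('xyz',[np.pi,0,1.606]);print('rotvec units',np.degrees(d.as_rotvec())/5)
print((q.inv().apply(np.array([.509,.1545,.124])-robot.get_obs()['tool_pos']))/.025)
E
```

```text
time: 7.22
tool_pos: [0.5099, 0.1502, 0.214]
ee_rot: [3.14, 0.002, 1.599]
wrist_force: [-0.7, -0.0, -0.2]
width: 0.0942
rotvec units [ 0.0203616   0.02382235 -0.07758053]
[ 0.17910104 -0.03912808  3.59793678]
```

```bash
python3 -m inch '[{"grip":1,"dx":0.18,"dy":-0.04,"dz":0.9,"rx":0,"ry":0,"rz":-0.08},{"grip":0.6,"dx":0,"dy":0,"dz":1,"rx":0,"ry":0,"rz":0},{"grip":0.5,"dx":0,"dy":0,"dz":1,"rx":0,"ry":0,"rz":0},{"grip":0.4,"dx":0,"dy":0,"dz":0.6,"rx":0,"ry":0,"rz":0},{"grip":0.4,"dx":0,"dy":0,"dz":0,"rx":0,"ry":0,"rz":0}]'
python3 - <<'E'
from h import *
p=cams.snapshot('wrist'); save(p,'w3.png')
E
```

```text
time: 7.85
tool_pos: [0.514, 0.1522, 0.1318]
ee_rot: [3.128, 0.001, 1.601]
wrist_force: [0.5, -1.4, 0.1]
width: 0.0576
```

View pics/w3.png

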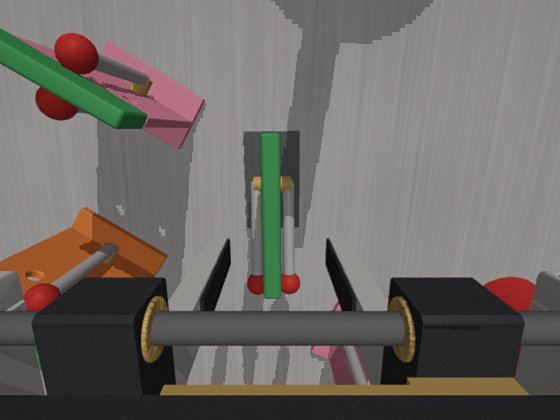

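```bash
cat >> h.py <<'E'
def goto(x,y,z,rpy):
    o=robot.get_obs();q=R.from_euler('xyz',o['ee_rot'])
    d=q.inv()*R.from_euler('xyz',rpy)
    print('pos',np.round(o['tool_pos'],4),'rpy',np.round(o['ee_rot'],4),'t',o['time'],'F',np.round(o['wrist_force'],2),'T',np.round(o['wrist_torque'],3),'w',round(o['width'],4))
    print('shift units',np.round(q.inv().apply(np.array([x,y,z])-o['tool_pos'])/.025,2),'rot units',np.round(np.degrees(d.as_rotvec())/5,2))
E
python3 -c "
from h import *
goto(.509,.1545,.124,[np.pi,0,1.606])"
```

```text
pos [0.5145 0.1523 0.1328] rpy [3.1260e+00 1.0000e-03 1.6016e+00] t 7.9 F [-0.26 -0.05 -0.63] T [-0.014 -0.059 -0.002] w 0.0533
shift units [ 0.09 -0.22  0.35] rot units [ 0.18  0.01 -0.05]
```

```bash
python3 -m inch '[{"grip":0.4,"dx":0.09,"dy":-0.22,"dz":0.35,"rx":0.18,"ry":0,"rz":-0.05},{"grip":0.4,"dx":0,"dy":0,"dz":0,"rx":0,"ry":0,"rz":0}]'; python3 -c "
from h import *
goto(.509,.1545,.124,[np.pi,0,1.606])"
```

```text
time: 8.15
tool_pos: [0.5101, 0.1546, 0.1257]
ee_rot: [3.139, 0.0, 1.606]
wrist_force: [1.0, -0.6, 0.5]
width: 0.0382
pos [0.5101 0.1546 0.1257] rpy [3.1389e+00 3.0000e-04 1.6060e+00] t 8.15 F [ 0.96 -0.56  0.5 ] T [-0.034 -0.091 -0.003] w 0.0382
shift units [-0.   -0.04  0.07] rot units [ 0.03  0.   -0.  ]
```

Aligned, so I'll close on the strip.

```bash
python3 -m inch '[{"grip":0.25,"dx":0,"dy":-0.04,"dz":0.07,"rx":0.03,"ry":0,"rz":0},{"grip":0,"dx":0,"dy":0,"dz":0,"rx":0,"ry":0,"rz":0},{"grip":0,"dx":0,"dy":0,"dz":0,"rx":0,"ry":0,"rz":0},{"grip":0,"dx":0,"dy":0,"dz":0,"rx":0,"ry":0,"rz":0}]'; python3 -m inch '[{"grip":0,"dx":0,"dy":0,"dz":-0.4,"rx":0,"ry":0,"rz":0},{"grip":0,"dx":0,"dy":0,"dz":-0.5,"rx":0,"ry":0,"rz":0},{"grip":0,"dx":0,"dy":0,"dz":-0.5,"rx":0,"ry":0,"rz":0},{"grip":0,"dx":0,"dy":0,"dz":0,"rx":0,"ry":0,"rz":0}]'
python3 - <<'E'
from h import *
goto(.509,.1545,.28,[np.pi,0,1.606])
p=cams.snapshot('wrist'); save(p,'w4.png')
E
```

```text
time: 8.65
tool_pos: [0.5097, 0.1549, 0.125]
ee_rot: [3.139, 0.0, 1.606]
wrist_force: [0.4, 0.1, -1.1]
width: 0.0099
time: 9.15
tool_pos: [0.5072, 0.1544, 0.1583]
ee_rot: [-3.135, 0.001, 1.606]
wrist_force: [0.6, 0.1, -6.7]
width: 0.0099
pos [0.5072 0.1544 0.1583] rpy [-3.1354e+00  1.3000e-03  1.6063e+00] t 9.15 F [ 0.56  0.13 -6.65] T [-0.081 -0.141 -0.033] w 0.0099
shift units [-0.01  0.04 -4.87] rot units [-0.07  0.02  0.  ]
```

View pics/w4.png

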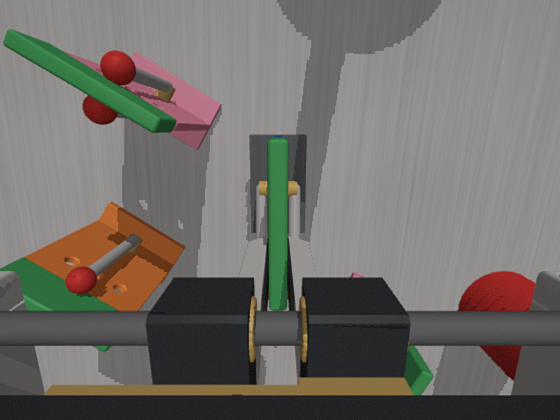

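```bash
python3 -m inch '[{"grip":0,"dx":0,"dy":0,"dz":-0.7,"rx":0,"ry":0,"rz":0.2},{"grip":0,"dx":0,"dy":0,"dz":-0.8,"rx":0,"ry":0,"rz":0.2},{"grip":0,"dx":0,"dy":0,"dz":-0.8,"rx":0,"ry":0,"rz":0.15},{"grip":0,"dx":0,"dy":0,"dz":-0.8,"rx":0,"ry":0,"rz":0},{"grip":0,"dx":0,"dy":0,"dz":-0.8,"rx":0,"ry":0,"rz":0},{"grip":0,"dx":-0.3,"dy":-0.1,"dz":-0.8,"rx":0,"ry":0,"rz":0},{"grip":0,"dx":-0.6,"dy":-0.2,"dz":-0.8,"rx":0,"ry":0,"rz":0},{"grip":0,"dx":-0.8,"dy":-0.3,"dz":-0.4,"rx":0,"ry":0,"rz":0},{"grip":0,"dx":-0.9,"dy":-0.3,"dz":0,"rx":0,"ry":0,"rz":0}]'; python3 -c "
from h import *
goto(.39,-.176,.3,[np.pi,0,1.558])"
```

```text
time: 10.32
tool_pos: [0.4831, 0.0888, 0.3161]
ee_rot: [-3.136, 0.002, 1.555]
wrist_force: [0.4, -0.7, -6.9]
width: 0.0101
pos [0.4831 0.0888 0.3161] rpy [-3.1363e+00  2.0000e-03  1.5548e+00] t 10.325 F [ 0.41 -0.65 -6.93] T [-0.06  -0.118 -0.018] w 0.0101
shift units [-10.65  -3.55   0.68] rot units [-0.06  0.02 -0.04]
```

```bash
python3 -m inch '[{"grip":0,"dx":-0.97,"dy":-0.35,"dz":0,"rx":-0.06,"ry":0.02,"rz":-0.04},{"grip":0,"dx":-0.97,"dy":-0.35,"dz":0,"rx":0,"ry":0,"rz":0},{"grip":0,"dx":-0.97,"dy":-0.35,"dz":0,"rx":0,"ry":0,"rz":0},{"grip":0,"dx":-0.97,"dy":-0.35,"dz":0,"rx":0,"ry":0,"rz":0},{"grip":0,"dx":-0.97,"dy":-0.35,"dz":0,"rx":0,"ry":0,"rz":0},{"grip":0,"dx":-0.97,"dy":-0.35,"dz":0,"rx":0,"ry":0,"rz":0},{"grip":0,"dx":-0.97,"dy":-0.35,"dz":0,"rx":0,"ry":0,"rz":0},{"grip":0,"dx":-0.97,"dy":-0.35,"dz":0,"rx":0,"ry":0,"rz":0},{"grip":0,"dx":-0.9,"dy":-0.35,"dz":0,"rx":0,"ry":0,"rz":0},{"grip":0,"dx":-0.8,"dy":-0.2,"dz":0,"rx":0,"ry":0,"rz":0},{"grip":0,"dx":-0.5,"dy":0,"dz":0,"rx":0,"ry":0,"rz":0},{"grip":0,"dx":0,"dy":0,"dz":0,"rx":0,"ry":0,"rz":0}]'; python3 -c "
from h import *
goto(.39,-.176,.2,[np.pi,0,1.558])"
```

```text
time: 11.82
tool_pos: [0.3825, -0.1725, 0.3193]
ee_rot: [-3.141, 0.003, 1.545]
wrist_force: [0.3, 0.6, -6.5]
width: 0.01
pos [ 0.3825 -0.1725  0.3193] rpy [-3.1409e+00  3.0000e-03  1.5455e+00] t 11.825 F [ 0.3   0.63 -6.51] T [ 0.077 -0.096  0.032] w 0.01
shift units [-0.12  0.31  4.77] rot units [-0.01  0.03 -0.14]
```

```bash
python3 -m inch '[{"grip":0,"dx":-0.12,"dy":0.2,"dz":0.7,"rx":0,"ry":0.03,"rz":-0.14},{"grip":0,"dx":0,"dy":0,"dz":0.8,"rx":0,"ry":0,"rz":0},{"grip":0,"dx":0,"dy":0,"dz":0.8,"rx":0,"ry":0,"rz":0},{"grip":0,"dx":0,"dy":0,"dz":0.8,"rx":0,"ry":0,"rz":0},{"grip":0,"dx":0,"dy":0,"dz":0.8,"rx":0,"ry":0,"rz":0},{"grip":0,"dx":0,"dy":0,"dz":0.8,"rx":0,"ry":0,"rz":0},{"grip":0,"dx":0,"dy":0,"dz":0.5,"rx":0,"ry":0,"rz":0},{"grip":0,"dx":0,"dy":0,"dz":0,"rx":0,"ry":0,"rz":0}]'
python3 - <<'E'
from h import *
goto(.40,-.176,.1855,[np.pi,0,1.558])
import pickle
D={}
for n in('wrist','scene','side'):
    p=cams.snapshot(n); D[n]={k:p[k] for k in('eye','orientation','intrinsics','frame')}
    if n=='wrist': save(p,'w5.png')
    if n=='side': save(p,'si5.png',(290,130,390,230),6)
    if n=='scene': save(p,'sc5.png',(190,110,290,210),6)
pickle.dump(D,open('d5.pkl','wb'))
E
```

```text
time: 12.82
tool_pos: [0.3879, -0.1691, 0.1755]
ee_rot: [-3.134, -0.009, 1.57]
wrist_force: [-0.1, 0.6, -6.7]
width: 0.0097
pos [ 0.3879 -0.1691  0.1755] rpy [-3.1338 -0.0088  1.5703] t 12.825 F [-0.13  0.63 -6.68] T [-0.122 -0.125  0.042] w 0.0097
shift units [-0.27  0.48 -0.41] rot units [-0.09 -0.1   0.14]
```

View pics/w5.png

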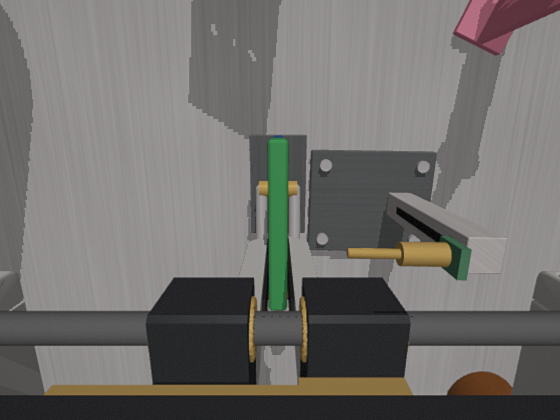

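View pics/si5.png

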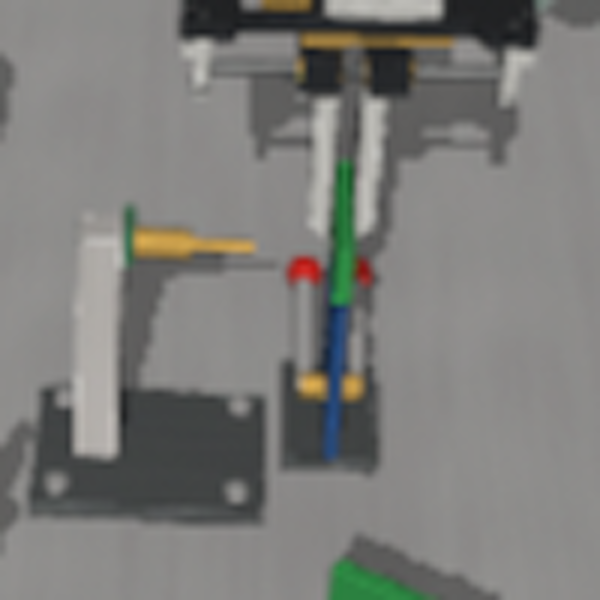

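View pics/sc5.png

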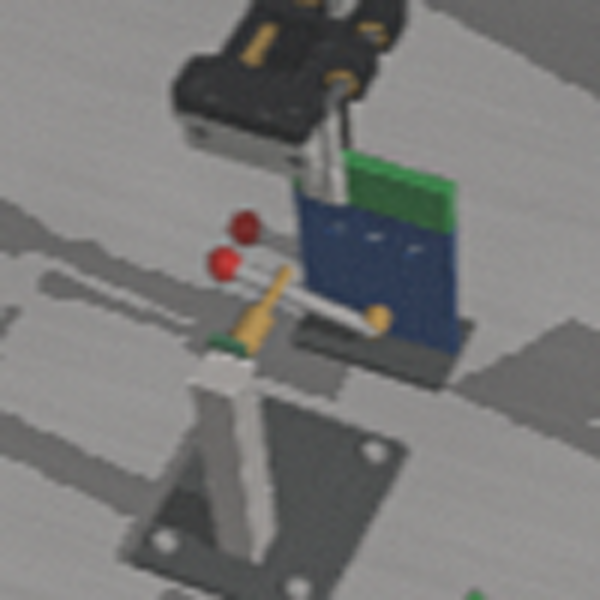

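Run:
```python
from h import *
import pickle
D=pickle.load(open('d5.pkl','rb'));w=D['wrist'];p1=pickle.load(open('w1.pkl','rb'))
cv2.imwrite('pics/w5c.png',cv2.resize(w['frame'][200:300,330:490,::-1],None,fx=5,fy=5,interpolation=2))
print(w['eye'],w['orientation'])
# hole in scene: crop coords /6 + (190,110)
for n,(a,b) in dict(m=(335,228),mid=(373,237),p=(415,248)).items():
    px=(190+a/6,110+b/6);e,d=ray(SC,px);
    # intersect plane x=.391 (front face)
    t=(.391-e[0])/d[0];print(n,np.round(e+t*d,4))
```

```text
[ 0.3882846  -0.09994463  0.34086251] [-0.24060979  0.00870421  0.00110997]
m [ 0.391  -0.1683  0.1366]
mid [ 0.391  -0.1464  0.1391]
p [ 0.391  -0.1224  0.1409]
```

View pics/w5c.png

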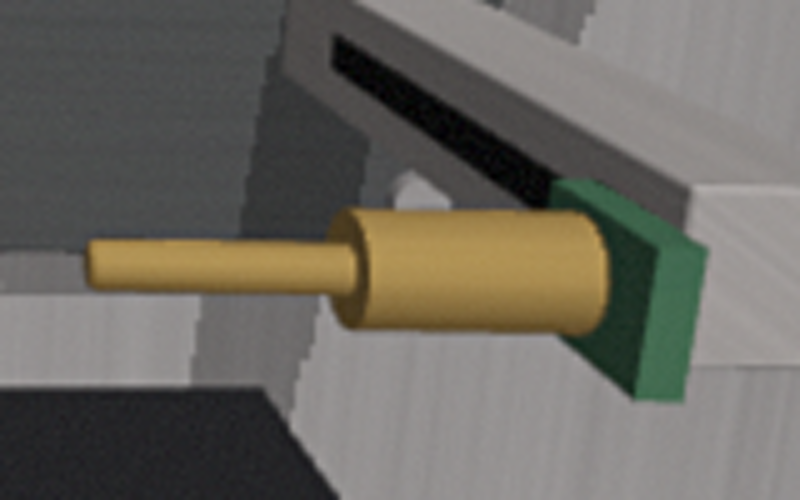

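Run:
```python
from h import *
import pickle
D=pickle.load(open('d5.pkl','rb'));w=D['wrist'];p1=pickle.load(open('w1.pkl','rb'))
g=lambda a,b:(330+a/5,200+b/5); f=lambda a,b:(280+a/5,60+b/5)
for n,a,b in(('tip',(90,264),(178,269)),('thin0',(345,268),(350,274)),('collmid',(470,269),(435,277))):
    X,r=tri([(w,g(*a)),(p1,f(*b))]);print(n,np.round(X,4),r)
X,r=tri([(w,g(90,264)),(p1,f(178,269)),(SC,(200+305/8,145+77/8)),(SI,(280+420/8,155+128/8))]);print('all',X,r)
for z in(.142,.145,.148): print(z,[np.round(onz(w,g(a,b),z),4).tolist() for a,b in((90,264),(345,268))])
# strip ends in w5 at top z .1755+.015=.1905
m=w['frame'];h=cv2.cvtColor(m,cv2.COLOR_RGB2HSV);k=((h[...,0]>50)&(h[...,0]<75)&(h[...,1]>120))[:320,255:300]
ys,xs=np.nonzero(k);print(ys.min(),ys.max())
for r in(145,200,260):
    x=xs[ys==r]+255;print(r,np.round(onz(w,((x.min()+x.max()+1)/2,r+.5),.1905),4))
print(np.round(onz(w,(278,ys.min()),.1905),4),np.round(onz(w,(278,ys.max()+1),.1905),4))
```

```text
tip [ 0.4329 -0.1769  0.1455] [[0.1, -0.0], [-0.1, 0.0]]
thin0 [ 0.4663 -0.1773  0.1456] [[-0.0, 0.0], [0.0, -0.0]]
collmid [ 0.4829 -0.1776  0.1451] [[0.0, -0.0], [-0.0, 0.0]]
all [ 0.43205449 -0.17636692  0.14467042] [[-1.5, -1.3], [-1.0, -0.5], [-0.3, 0.2], [-0.4, -0.3]]
0.142 [[0.4337, -0.1783, 0.142], [0.4677, -0.1787, 0.142]]
0.145 [[0.433, -0.1771, 0.145], [0.4665, -0.1775, 0.145]]
0.148 [[0.4323, -0.1759, 0.148], [0.4653, -0.1763, 0.148]]
138 309
145 [ 0.3871 -0.106   0.1905]
200 [ 0.3872 -0.1323  0.1905]
260 [ 0.3875 -0.1635  0.1905]
[ 0.3871 -0.1026  0.1905] [ 0.3873 -0.1917  0.1905]
```

```bash
python3 -m inch '[{"grip":0,"dx":-0.3,"dy":0.5,"dz":-0.42,"rx":-0.09,"ry":-0.1,"rz":0.12},{"grip":0,"dx":0,"dy":0.3,"dz":0,"rx":0,"ry":0,"rz":0},{"grip":0,"dx":0,"dy":0.1,"dz":0,"rx":0,"ry":0,"rz":0},{"grip":0,"dx":0,"dy":0,"dz":0,"rx":0,"ry":0,"rz":0}]'
python3 - <<'E'
from h import *
goto(.415,-.177,.186,[np.pi,0,1.558])
E
```

```text
time: 13.48
tool_pos: [0.4133, -0.1783, 0.1911]
ee_rot: [3.134, 0.004, 1.559]
wrist_force: [-0.4, -0.3, -6.6]
width: 0.01
pos [ 0.4133 -0.1783  0.1911] rpy [3.1338 0.0045 1.5594] t 13.475 F [-0.38 -0.3  -6.63] T [ 0.005 -0.016 -0.017] w 0.01
shift units [0.05 0.07 0.21] rot units [0.09 0.05 0.02]
```

```bash
python3 -m inch '[{"grip":0,"dx":0.05,"dy":0.05,"dz":0.18,"rx":0.08,"ry":0.04,"rz":0.02},{"grip":0,"dx":0,"dy":0,"dz":0,"rx":0,"ry":0,"rz":0}]'
python3 - <<'E'
from h import *
goto(.415,-.177,.1865,[np.pi,0,1.558])
p=cams.snapshot('scene'); save(p,'sc6.png',(215,125,275,185),10)
w=cams.snapshot('wrist'); save(w,'w6.png',(260,130,480,310),3.5)
import pickle
pickle.dump([{k:p[k] for k in('eye','orientation','intrinsics','frame')} for p in(p,w)],open('d6.pkl','wb'))
E
```

```text
time: 13.72
tool_pos: [0.414, -0.1766, 0.1857]
ee_rot: [-3.14, -0.0, 1.558]
wrist_force: [-0.2, -0.7, -6.4]
width: 0.0098
pos [ 0.414  -0.1766  0.1857] rpy [-3.1405e+00 -1.0000e-04  1.5576e+00] t 13.725 F [-0.23 -0.7  -6.44] T [-0.08  -0.028 -0.002] w 0.0098
shift units [-0.01  0.04 -0.03] rot units [-0.01 -0.   -0.  ]
```

View pics/sc6.png

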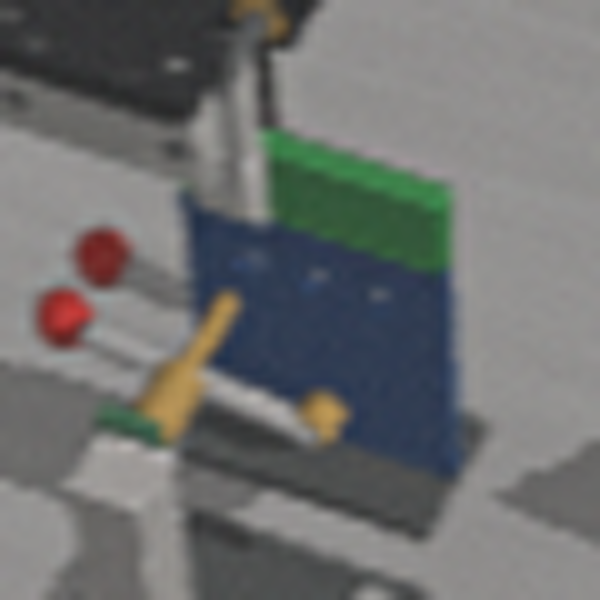

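View pics/w6.png

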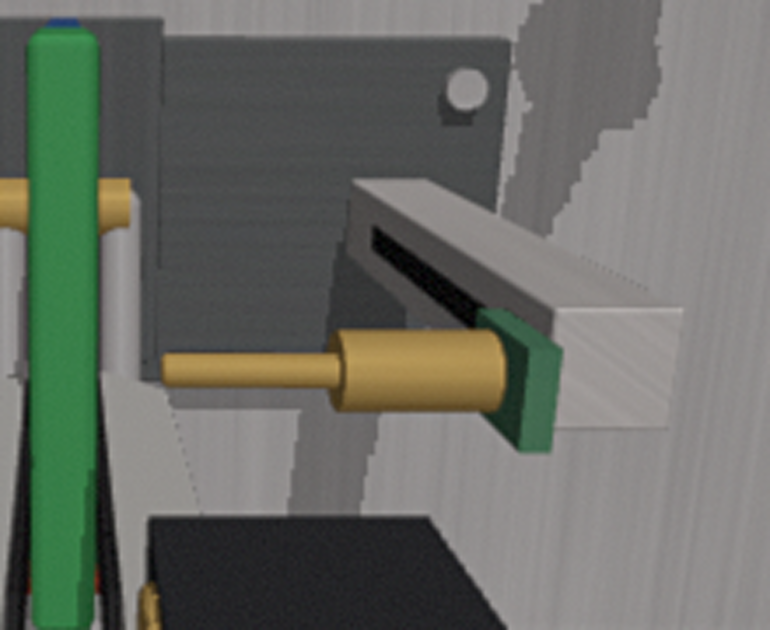

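```bash
python3 -m inch '[{"grip":0,"dx":-0.01,"dy":0.25,"dz":0,"rx":0,"ry":0,"rz":0},{"grip":0,"dx":0,"dy":0.1,"dz":0,"rx":0,"ry":0,"rz":0},{"grip":0,"dx":0,"dy":0,"dz":0,"rx":0,"ry":0,"rz":0},{"grip":0,"dx":0,"dy":0,"dz":0,"rx":0,"ry":0,"rz":0}]'
python3 - <<'E'
from h import *
goto(.427,-.177,.1865,[np.pi,0,1.558])
E
```

```text
time: 14.32
tool_pos: [0.4237, -0.1774, 0.1865]
ee_rot: [3.141, 0.001, 1.557]
wrist_force: [0.6, 0.3, -6.9]
width: 0.0097
pos [ 0.4237 -0.1774  0.1865] rpy [3.1413e+00 9.0000e-04 1.5575e+00] t 14.325 F [ 0.63  0.26 -6.86] T [-0.02  -0.09   0.008] w 0.0097
shift units [ 0.02  0.13 -0.  ] rot units [ 0.    0.01 -0.01]
```

```bash
python3 -m inch '[{"grip":0,"dx":0.02,"dy":0.13,"dz":0,"rx":0,"ry":0,"rz":0},{"grip":0,"dx":0,"dy":0,"dz":0,"rx":0,"ry":0,"rz":0}]';  python3 -m inch '[{"grip":0,"dx":0,"dy":0.08,"dz":0,"rx":0,"ry":0,"rz":0},{"grip":0,"dx":0,"dy":0,"dz":0,"rx":0,"ry":0,"rz":0}]'; python3 -m inch '[{"grip":0,"dx":0,"dy":0.08,"dz":0,"rx":0,"ry":0,"rz":0},{"grip":0,"dx":0,"dy":0,"dz":0,"rx":0,"ry":0,"rz":0}]'
```

```text
time: 14.58
tool_pos: [0.4272, -0.1769, 0.1865]
ee_rot: [3.141, 0.001, 1.557]
wrist_force: [1.2, -0.3, -7.5]
width: 0.0097
time: 14.82
tool_pos: [0.4293, -0.1769, 0.1865]
ee_rot: [3.141, 0.001, 1.557]
wrist_force: [0.2, 0.8, -6.9]
width: 0.0096
time: 15.08
tool_pos: [0.4314, -0.177, 0.1865]
ee_rot: [3.141, 0.001, 1.557]
wrist_force: [0.5, -0.4, -6.2]
width: 0.0098
```

```bash
python3 -m inch '[{"grip":0,"dx":0,"dy":0.08,"dz":0,"rx":0,"ry":0,"rz":0},{"grip":0,"dx":0,"dy":0,"dz":0,"rx":0,"ry":0,"rz":0}]';  python3 -m inch '[{"grip":0,"dx":0,"dy":0.08,"dz":0,"rx":0,"ry":0,"rz":0},{"grip":0,"dx":0,"dy":0,"dz":0,"rx":0,"ry":0,"rz":0}]'
```

```text
time: 15.32
tool_pos: [0.4336, -0.177, 0.1865]
ee_rot: [3.141, 0.001, 1.557]
wrist_force: [-0.5, -0.5, -7.0]
width: 0.0096
time: 15.58
tool_pos: [0.4357, -0.177, 0.1865]
ee_rot: [3.141, 0.001, 1.557]
wrist_force: [-0.5, 0.0, -7.1]
width: 0.0098
```

```bash
python3 -m inch '[{"grip":0,"dx":0,"dy":0.1,"dz":0,"rx":0,"ry":0,"rz":0},{"grip":0,"dx":0,"dy":0,"dz":0,"rx":0,"ry":0,"rz":0}]';  python3 -m inch '[{"grip":0,"dx":0,"dy":0.1,"dz":0,"rx":0,"ry":0,"rz":0},{"grip":0,"dx":0,"dy":0,"dz":0,"rx":0,"ry":0,"rz":0}]';  python3 - <<'E'
from h import *
w=cams.snapshot('wrist'); save(w,'w7.png',(240,120,460,320),3.5)
w=cams.snapshot('side'); save(w,'si7.png',(280,120,380,220),6)
E
```

```text
time: 15.82
tool_pos: [0.4384, -0.1771, 0.1865]
ee_rot: [3.141, 0.001, 1.557]
wrist_force: [-0.3, -0.1, -6.6]
width: 0.0099
time: 16.08
tool_pos: [0.4411, -0.1771, 0.1864]
ee_rot: [3.141, 0.001, 1.557]
wrist_force: [-0.2, -1.1, -6.8]
width: 0.0097
```

View pics/w7.png

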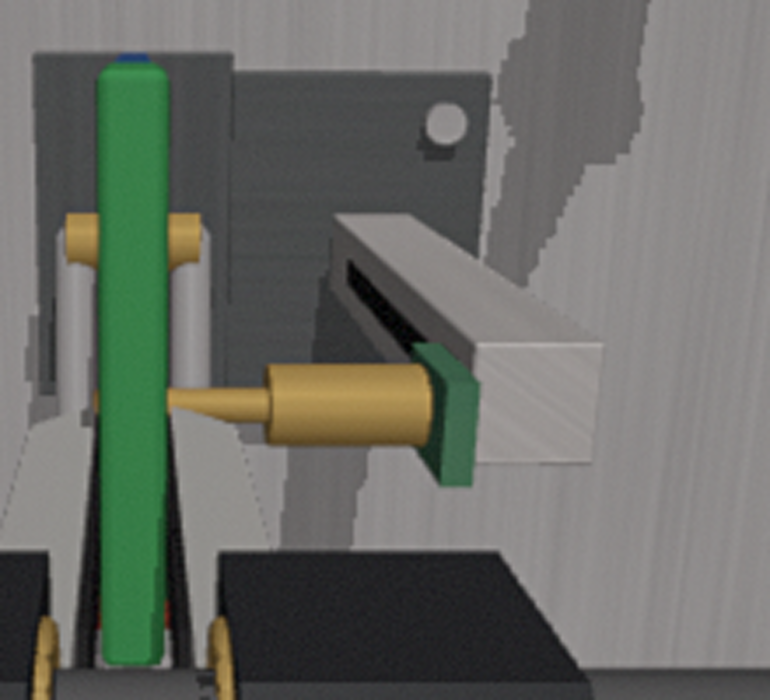

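View pics/si7.png

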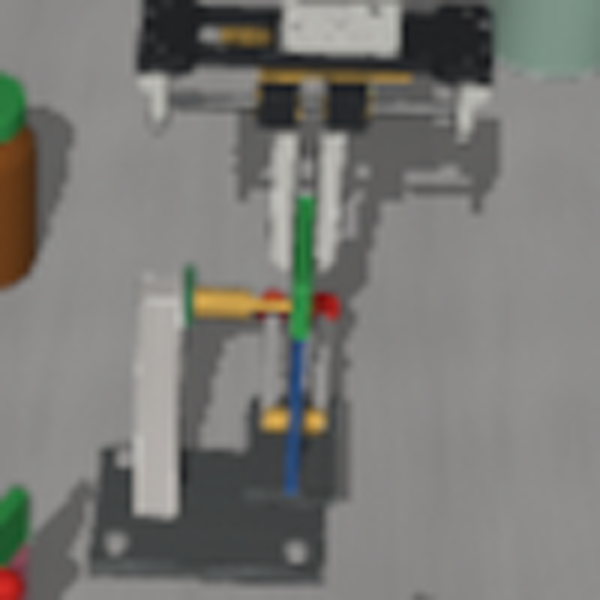

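The pin tip now shows on the far side of the strip, at crop (95,400), and the force is still near zero. It is through the hole, so I'll slide the bracket back to the collar.

```bash
python3 -m inch '[{"grip":0,"dx":0,"dy":0.2,"dz":0,"rx":0,"ry":0,"rz":0},{"grip":0,"dx":0,"dy":0,"dz":0,"rx":0,"ry":0,"rz":0}]';  python3 -m inch '[{"grip":0,"dx":0,"dy":0.2,"dz":0,"rx":0,"ry":0,"rz":0},{"grip":0,"dx":0,"dy":0,"dz":0,"rx":0,"ry":0,"rz":0}]'; python3 -m inch '[{"grip":0,"dx":0,"dy":0.15,"dz":0,"rx":0,"ry":0,"rz":0},{"grip":0,"dx":0,"dy":0,"dz":0,"rx":0,"ry":0,"rz":0}]'
```

```text
time: 16.42
tool_pos: [0.4463, -0.1772, 0.1864]
ee_rot: [3.141, 0.001, 1.557]
wrist_force: [0.1, 0.1, -7.3]
width: 0.0099
time: 16.68
tool_pos: [0.4517, -0.1773, 0.1864]
ee_rot: [3.141, 0.001, 1.557]
wrist_force: [-0.9, -1.0, -7.3]
width: 0.0096
time: 16.92
tool_pos: [0.4557, -0.1773, 0.1863]
ee_rot: [3.141, 0.001, 1.557]
wrist_force: [-0.8, -0.2, -6.8]
width: 0.0098
```

```bash
python3 -m inch '[{"grip":0,"dx":0,"dy":0.1,"dz":0,"rx":0,"ry":0,"rz":0},{"grip":0,"dx":0,"dy":0,"dz":0,"rx":0,"ry":0,"rz":0}]';  python3 -m inch '[{"grip":0,"dx":0,"dy":0.06,"dz":0,"rx":0,"ry":0,"rz":0},{"grip":0,"dx":0,"dy":0,"dz":0,"rx":0,"ry":0,"rz":0}]'; python3 -m inch '[{"grip":0,"dx":0,"dy":0.04,"dz":0,"rx":0,"ry":0,"rz":0},{"grip":0,"dx":0,"dy":0,"dz":0,"rx":0,"ry":0,"rz":0}]'
```

```text
time: 17.18
tool_pos: [0.4584, -0.1773, 0.1863]
ee_rot: [3.142, 0.001, 1.557]
wrist_force: [-1.3, -0.0, -6.5]
width: 0.0097
time: 17.42
tool_pos: [0.4599, -0.1774, 0.1863]
ee_rot: [-3.142, 0.001, 1.557]
wrist_force: [0.6, 0.2, -6.5]
width: 0.0099
time: 17.68
tool_pos: [0.4609, -0.1774, 0.1863]
ee_rot: [-3.141, 0.001, 1.557]
wrist_force: [0.5, 0.9, -6.3]
width: 0.0095
```

```bash
python3 -m inch '[{"grip":0,"dx":0,"dy":0.04,"dz":0,"rx":0,"ry":0,"rz":0},{"grip":0,"dx":0,"dy":0,"dz":0,"rx":0,"ry":0,"rz":0}]';  python3 -m inch '[{"grip":0,"dx":0,"dy":0.03,"dz":0,"rx":0,"ry":0,"rz":0},{"grip":0,"dx":0,"dy":0,"dz":0,"rx":0,"ry":0,"rz":0}]'; python3 -m inch '[{"grip":0,"dx":0,"dy":0.03,"dz":0,"rx":0,"ry":0,"rz":0},{"grip":0,"dx":0,"dy":0,"dz":0,"rx":0,"ry":0,"rz":0}]'
```

```text
time: 17.92
tool_pos: [0.462, -0.1774, 0.1863]
ee_rot: [-3.142, 0.001, 1.557]
wrist_force: [0.5, -0.1, -6.1]
width: 0.0095
time: 18.18
tool_pos: [0.4628, -0.1774, 0.1863]
ee_rot: [-3.141, 0.001, 1.557]
wrist_force: [0.9, -0.5, -7.1]
width: 0.0097
time: 18.42
tool_pos: [0.4636, -0.1774, 0.1863]
ee_rot: [-3.141, 0.001, 1.557]
wrist_force: [0.1, -0.3, -6.2]
width: 0.0097
```

```bash
python3 -m inch '[{"grip":0,"dx":0,"dy":0.03,"dz":0,"rx":0,"ry":0,"rz":0},{"grip":0,"dx":0,"dy":0,"dz":0,"rx":0,"ry":0,"rz":0}]';  python3 -m inch '[{"grip":0,"dx":0,"dy":0.03,"dz":0,"rx":0,"ry":0,"rz":0},{"grip":0,"dx":0,"dy":0,"dz":0,"rx":0,"ry":0,"rz":0}]'
python3 - <<'E'
from h import *
w=cams.snapshot('wrist'); save(w,'w8.png',(240,120,460,320),3.5)
E
```

```text
time: 18.68
tool_pos: [0.4643, -0.1774, 0.1863]
ee_rot: [-3.141, 0.001, 1.557]
wrist_force: [-0.1, -0.0, -7.1]
width: 0.0094
time: 18.92
tool_pos: [0.4644, -0.1774, 0.1862]
ee_rot: [-3.139, 0.001, 1.557]
wrist_force: [-0.7, -0.4, -7.3]
width: 0.0098
```

View pics/w8.png

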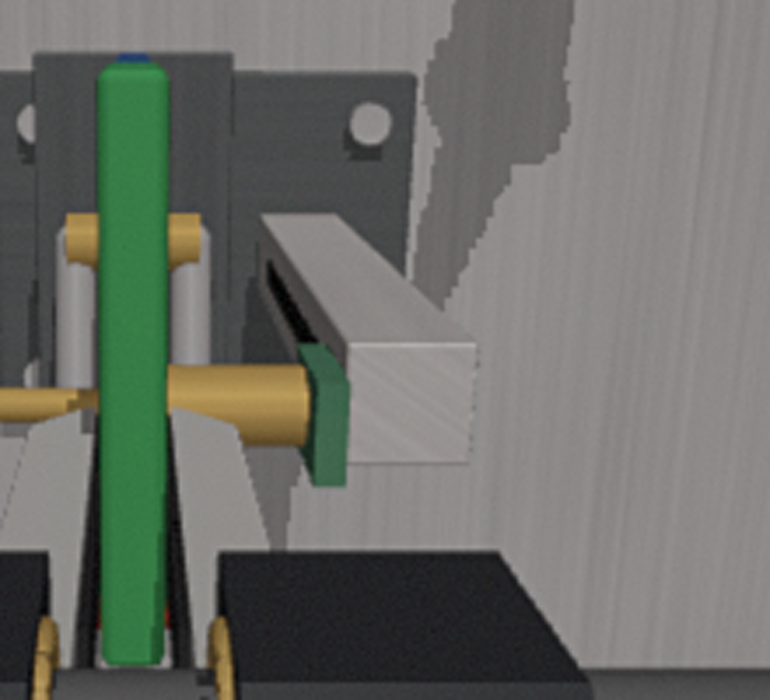

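The tool has stopped advancing at x 0.4644, so the plate is against the collar. Next I'll lower it until the pin takes the weight.

```bash
python3 -m inch '[{"grip":0,"dx":0,"dy":0,"dz":0.03,"rx":0,"ry":0,"rz":0},{"grip":0,"dx":0,"dy":0,"dz":0,"rx":0,"ry":0,"rz":0}]'; python3 -m inch '[{"grip":0,"dx":0,"dy":0,"dz":0.03,"rx":0,"ry":0,"rz":0},{"grip":0,"dx":0,"dy":0,"dz":0,"rx":0,"ry":0,"rz":0}]'
```

```text
time: 19.23
tool_pos: [0.4644, -0.1774, 0.1854]
ee_rot: [-3.14, 0.001, 1.557]
wrist_force: [-1.5, 0.1, -8.3]
width: 0.0094
time: 19.48
tool_pos: [0.4644, -0.1775, 0.1853]
ee_rot: [-3.14, 0.001, 1.557]
wrist_force: [-1.4, 0.1, -5.7]
width: 0.0101
```

```bash
python3 -m inch '[{"grip":0,"dx":0,"dy":0,"dz":0.03,"rx":0,"ry":0,"rz":0},{"grip":0,"dx":0,"dy":0,"dz":0,"rx":0,"ry":0,"rz":0}]'
```

```text
time: 19.73
tool_pos: [0.4644, -0.1775, 0.1852]
ee_rot: [-3.14, 0.001, 1.557]
wrist_force: [-2.3, 0.8, -5.0]
width: 0.0097
```

```bash
python3 -m inch '[{"grip":0,"dx":0,"dy":0,"dz":0.04,"rx":0,"ry":0,"rz":0},{"grip":0,"dx":0,"dy":0,"dz":0,"rx":0,"ry":0,"rz":0}]'; python3 -m inch '[{"grip":0,"dx":0,"dy":0,"dz":0.03,"rx":0,"ry":0,"rz":0},{"grip":0,"dx":0,"dy":0,"dz":0.03,"rx":0,"ry":0,"rz":0}]'
```

```text
time: 19.98
tool_pos: [0.4644, -0.1775, 0.1851]
ee_rot: [-3.141, 0.002, 1.557]
wrist_force: [-2.2, 0.3, -4.3]
width: 0.0102
time: 20.23
tool_pos: [0.4644, -0.1775, 0.185]
ee_rot: [3.141, 0.002, 1.557]
wrist_force: [-3.5, 1.5, 1.4]
width: 0.0097
```

The pin is carrying the weight, so I'll open gently by a small amount.

```bash
python3 -m inch '[{"grip":0.15,"dx":0,"dy":0,"dz":0,"rx":0,"ry":0,"rz":0},{"grip":0.2,"dx":0,"dy":0,"dz":0,"rx":0,"ry":0,"rz":0},{"grip":0.25,"dx":0,"dy":0,"dz":0,"rx":0,"ry":0,"rz":0},{"grip":0.28,"dx":0,"dy":0,"dz":0,"rx":0,"ry":0,"rz":0}]'
python3 - <<'E'
from h import *
goto(.4644,-.1775,.185,[np.pi,0,1.557])
w=cams.snapshot('wrist'); save(w,'w9.png',(200,120,460,320),3)
w=cams.snapshot('scene'); save(w,'sc9.png',(200,110,290,210),6)
E
```

```text
time: 20.72
tool_pos: [0.4677, -0.1788, 0.1871]
ee_rot: [3.132, 0.006, 1.557]
wrist_force: [-0.1, -0.1, 0.5]
width: 0.0258
pos [ 0.4677 -0.1788  0.1871] rpy [3.1319 0.0058 1.5572] t 20.725 F [-0.15 -0.06  0.52] T [-0.01  -0.126 -0.029] w 0.0258
shift units [ 0.05 -0.13  0.08] rot units [0.11 0.07 0.  ]
```

View pics/w9.png

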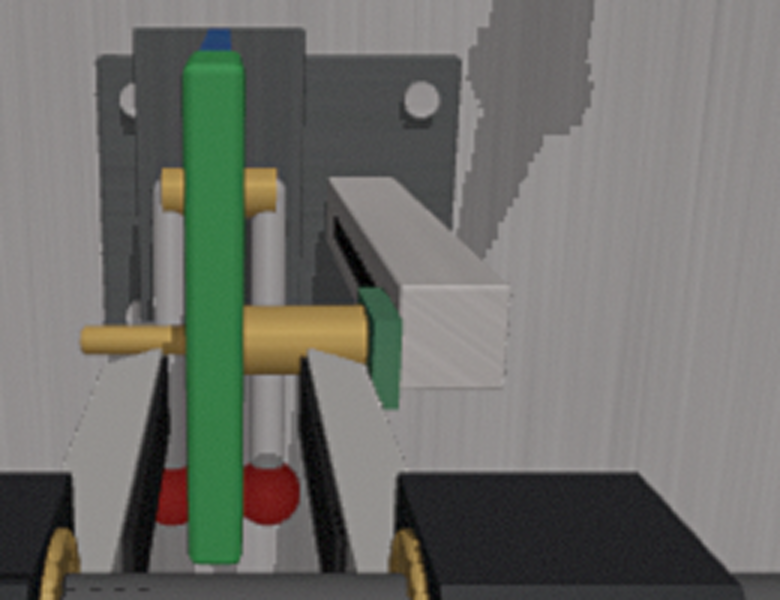

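View pics/sc9.png

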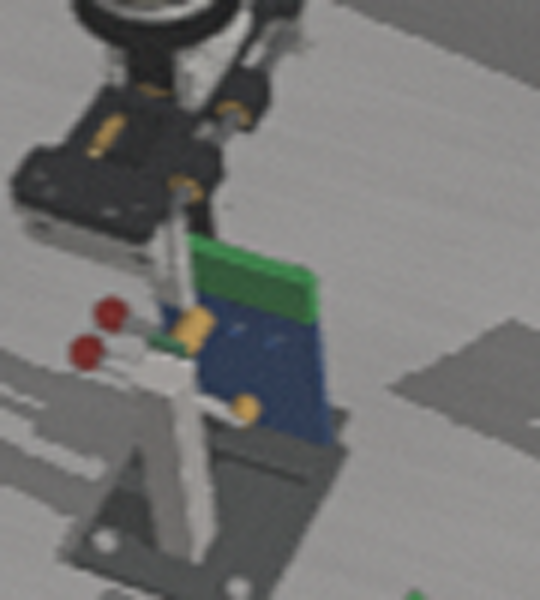

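```bash
python3 -m inch '[{"grip":0.3,"dx":0,"dy":-0.12,"dz":-0.1,"rx":0.1,"ry":0.06,"rz":0},{"grip":0.3,"dx":0,"dy":0,"dz":-0.3,"rx":0,"ry":0,"rz":0},{"grip":0.3,"dx":0,"dy":0,"dz":-0.5,"rx":0,"ry":0,"rz":0},{"grip":0.3,"dx":0,"dy":0,"dz":-0.8,"rx":0,"ry":0,"rz":0},{"grip":0.3,"dx":0,"dy":0,"dz":-1,"rx":0,"ry":0,"rz":0},{"grip":0.3,"dx":0,"dy":0,"dz":-1,"rx":0,"ry":0,"rz":0},{"grip":0.3,"dx":0,"dy":0,"dz":-0.8,"rx":0,"ry":0,"rz":0},{"grip":0.3,"dx":-1,"dy":0,"dz":0,"rx":0,"ry":0,"rz":0},{"grip":0.3,"dx":-1,"dy":0,"dz":0,"rx":0,"ry":0,"rz":0},{"grip":0.3,"dx":0,"dy":0,"dz":0,"rx":0,"ry":0,"rz":0},{"grip":0.3,"dx":0,"dy":0,"dz":0,"rx":0,"ry":0,"rz":0}]'
python3 - <<'E'
from h import *
w=cams.snapshot('wrist'); save(w,'w10.png')
s=cams.snapshot('scene'); save(s,'sc10.png',(190,110,290,210),6)
d=cams.snapshot('side'); save(d,'si10.png',(260,120,360,220),6)
for n,p in(('sc',s),('si',d),('w',w)):
  for q in ['hole_minus','hole_middle','hole_plus','grip','cups','jar','bowl']: print(n,q,[(np.round(r['pixel'],1).tolist(),round(r['score'],2)) for r in spotter.place_of(p,q)][:5])
E
```

```text
time: 22.2
tool_pos: [0.4648, -0.2292, 0.313]
ee_rot: [3.132, 0.005, 1.559]
wrist_force: [0.0, 0.8, 0.1]
width: 0.0279
sc hole_minus [([334.4, 173.7], 0.94), ([235.5, 158.8], 0.8), ([365.1, 204.4], 0.77), ([283.9, 231.6], 0.55)]
sc hole_middle [([373.0, 196.1], 0.97), ([326.1, 176.7], 0.93), ([242.2, 162.5], 0.81), ([279.9, 227.5], 0.71)]
sc hole_plus [([272.4, 221.1], 0.92), ([372.0, 194.3], 0.77), ([322.4, 179.2], 0.73), ([246.0, 164.8], 0.67)]
sc grip [([331.5, 165.7], 0.94), ([282.4, 222.5], 0.84), ([235.4, 162.2], 0.73), ([372.9, 192.9], 0.66), ([234.8, 156.1], 0.6)]
sc cups [([263.5, 290.2], 0.86)]
sc jar [([141.5, 208.1], 0.59)]
sc bowl [([429.5, 291.1], 0.91)]
si hole_minus [([322.4, 167.9], 0.96), ([338.5, 274.4], 0.86), ([271.6, 226.3], 0.78), ([364.2, 249.4], 0.71)]
si hole_middle [([360.4, 241.8], 0.77), ([275.6, 222.0], 0.74), ([343.4, 278.0], 0.68), ([323.4, 172.2], 0.59)]
si hole_plus [([348.7, 241.6], 0.96), ([277.0, 218.0], 0.94), ([351.0, 282.6], 0.9), ([323.3, 177.2], 0.68)]
si grip [([321.9, 168.2], 0.97), ([343.5, 272.9], 0.95), ([361.6, 232.8], 0.75), ([276.8, 213.9], 0.59)]
si cups [([222.3, 242.6], 0.56), ([324.0, 174.2], 0.32)]
si jar [([274.1, 165.8], 0.85)]
si bowl [([265.0, 370.0], 0.92)]
w hole_minus [([275.7, 147.3], 0.59)]
w hole_middle [([275.7, 124.4], 0.64)]
w hole_plus [([276.7, 102.9], 0.78)]
w grip [([276.2, 128.8], 0.86), ([273.2, 124.4], 0.56)]
w cups []
w jar [([276.2, 128.7], 0.17)]
w bowl []
```

View pics/w10.png

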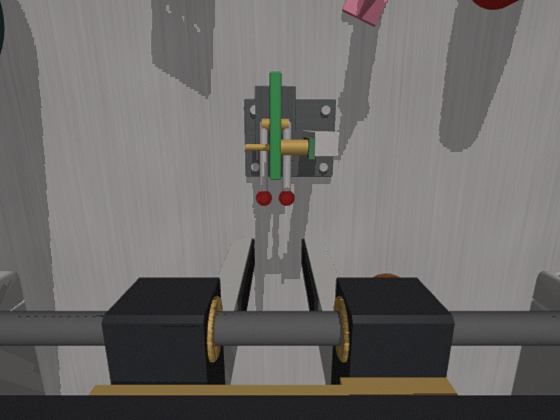

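View pics/sc10.png

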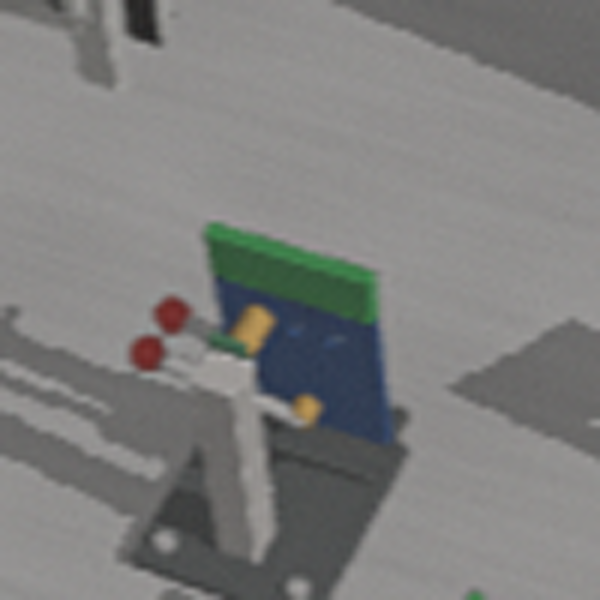

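View pics/si10.png

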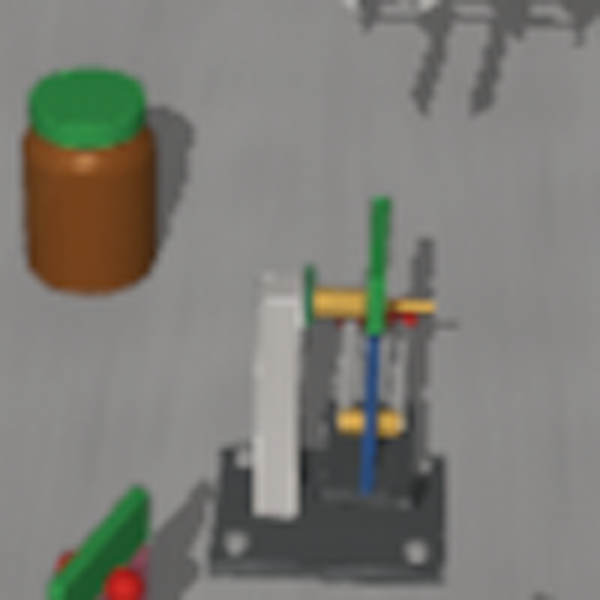

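Run:
```python
from h import *
w=cams.snapshot('wrist')
h=cv2.cvtColor(w['frame'],cv2.COLOR_RGB2HSV);k=((h[...,0]>50)&(h[...,0]<75)&(h[...,1]>120))[:220,262:290]
ys,xs=np.nonzero(k);print(ys.min(),ys.max())
for r in(80,120,165):
    x=xs[ys==r]+262;print(r,np.round(onz(w,((x.min()+x.max()+1)/2,r+.5),.2),4))
T=(276,ys.min());B=(276,ys.max()+1)
for n,a,b in(('far -y',(190+207/6,110+228/6),B),('+y',(190+376/6,110+270/6),T)):
    X,r=tri([(SC,a),(w,b)]);print(n,np.round(X,4),r)
```

```text
71 178
80 [ 0.4641 -0.1211  0.2   ]
120 [ 0.4641 -0.1526  0.2   ]
165 [ 0.4632 -0.1904  0.2   ]
far -y [ 0.4633 -0.202   0.1974] [[-0.2, -0.0], [-0.3, -0.8]]
+y [ 0.4633 -0.1128  0.2049] [[-0.8, 0.2], [-1.6, -2.6]]
```

Run:
```python
from h import *
p=cams.snapshot('scene'); save(p,'sc11.png',(220,140,260,190),16)
import glob
yc=-0.1565
for t in(0,.05,.1):
  for nm,(zz,xx) in dict(top=(.140,.459),bot=(.108,.469)).items():
    a=[]
    for y in(-45,45):
      Y=(y+22)/1000;Z=zz-.084
      X=[xx,-.177+Y*np.cos(t)-Z*np.sin(t),.144+Y*np.sin(t)+Z*np.cos(t)]
      q=proj(p,X);a.append(q)
    print(t,nm,np.round((np.array(a)-[220,140])*16),'slope',round((a[1][1]-a[0][1])/(a[1][0]-a[0][0]),3))
```

```text
0 top [[ 87. 105.]
 [535. 248.]] slope 0.32
0 bot [[ 80. 258.]
 [520. 400.]] slope 0.325
0.05 top [[ 74. 105.]
 [520. 232.]] slope 0.284
0.05 bot [[ 75. 260.]
 [513. 387.]] slope 0.29
0.1 top [[ 61. 106.]
 [504. 216.]] slope 0.248
0.1 bot [[ 70. 262.]
 [505. 373.]] slope 0.255
```

View pics/sc11.png

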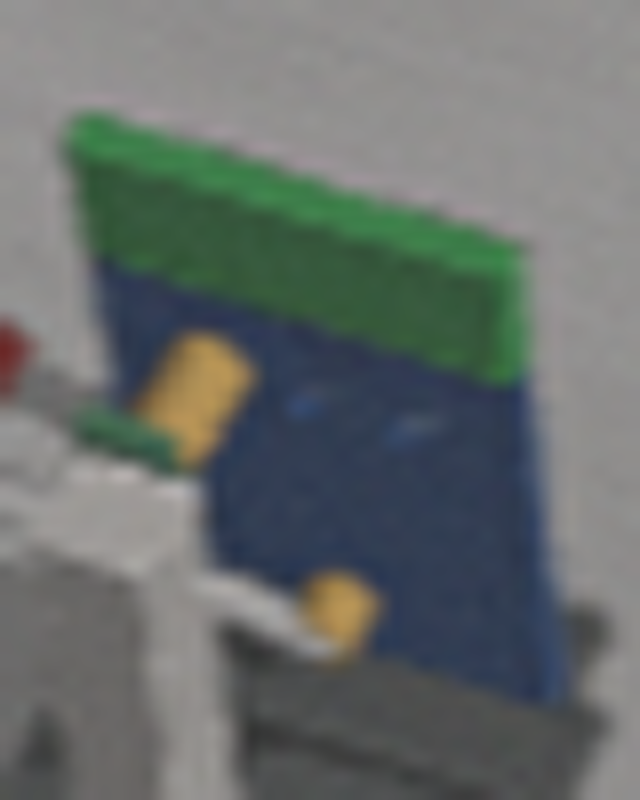

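Run:
```python
from h import *
p=cams.snapshot('scene')
f=p['frame'].astype(float)
G=f[...,1]-np.maximum(f[...,0],f[...,2])   # greenness, subpixel edges
up=[];lo=[]
for c in range(229,249):
    col=G[140:172,c]; th=12
    i=np.nonzero(col>th)[0]
    a,b=i[0],i[-1]
    # restrict contiguous
    up.append((c,140+a-(col[a]-th)/(col[a]-col[a-1]))); lo.append((c,140+b+(col[b]-th)/(col[b]-col[b+1])))
for n,e in(('up',up),('lo',lo)):
    e=np.array(e);k=np.polyfit(e[:,0],e[:,1],1);print(n,k[0],np.std(e[:,1]-np.polyval(k,e[:,0])))
```

```text
up 0.3063875299248032 0.08542937086618878
lo -0.012174710770776727 3.0870469335069655
```

The strip's edge slope in the scene view is 0.306, against 0.32 predicted for level, so the tilt is about 0.02 rad. The plate is at x ≈ 0.4635, against 0.4625 expected when seated. The bystanders haven't moved, so I'm handing the job in.

Run:
```python
from h import *
print(robot.get_obs()['time']); print(robot.close_job())
```

```text
23.55
the job is handed in; nothing more can be done
None
```

The blue bracket is hanging on the brass pin by the hole on its horns' side, back against the collar and released. I handed the job in at about 23.6 s of the 72 s allowed; no verdict is reported.

- **Insertion:** the pin lay about 3 mm off nominal in y and 4–5 mm low. The bracket went on at the first try, and the sideways wrist force stayed under about 4 N throughout. I let go only once the pin was carrying the weight.
- **Final position:** the last pictures show the plate at the collar (x ≈ 0.4635, against 0.4625 expected when seated) and the horns still out to the −y side. The gripper is well clear.
- **Bystanders:** the cups, jar and bowl stayed where they were, as far as the cameras can tell.
- **A check that disagreed:** a rough triangulation of the green strip's ends gave about 0.08 rad of tilt, close to the 0.1 limit, but it fitted poorly (up to 2.6 px off). A cleaner fit of the strip's top edge gave about 0.02 rad, and I relied on that one. A fit of the lower edge failed and I dropped it.

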